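# Strip the specimen mount and park its parts

### The arm

A 6-joint arm with a two-finger parallel gripper is mounted at the origin on the work surface. World frame = base frame: x ahead of the robot, y to its left, z up, the work surface at z = 0. Lengths are in m, angles in rad, forces in N, time in s.
With the tool pointing down it reaches from about 0.225 to 0.875 m from the base axis. Payload 3.4 kg.
Tool frame: the origin (TCP) lies at the very end of the fingers, on their centre line; the grasp point (between the pads) lies behind it (manip.tcp_to_grasp is the z of the grasp point in the tool frame, in m); z points along the fingers, y is the direction in which the jaws open and shut (so a half turn about z gives the same grasp; the last joint's range is limited). The gripper opens to 85 mm and grips with 20 to 120 N. Pads are 22 mm wide; open, the fingers measure 114 mm over their backs; the gripper's body (76 mm by 85 mm) begins 54 mm behind the grasp point. The pads swing forward as they close: fully open they stand 13 mm farther back than shut.
Start: joints at [1.213, 0.276, 1.505, -0, 1.361, -0.121], TCP at [0.135, 0.559, 0.191] pointing down, gripper open.
Joint ranges: [-2.89, 2.89], [-0.75, 2.08], [0.22, 2.7], [-1.18, 4.32], [0.11, 2.71], [-2.7, 2.7]. Speed limits (rad/s): [2.57, 2.57, 3.14, 3.14, 3.14, 3.14].

### API

Orientations are given as a unit quaternion [w, x, y, z].
In Python, from rig import manip, eyes gives the robot as it stands.
- The arm moves only by the tool servo_tool, never from a script. Its argument "increments" is a list of rows, each an object with "slide": the shift along the tool's x, y, z in m, a list of three; "spin": the turn about the tool's z in degrees. A call has 1 to 8 rows; each row shifts and turns the commanded pose from where the row before left it, along the tool's axes as they then stand; what a row does not reach is not made up. A row lasts 1/10 s, in which the tool goes at most 50 mm and 8.59 degrees, less where a joint would pass 70% of its speed; a pose out of reach is approached as far as the arm can. A call is refused whole if a number of a shift passes 0.05 or a number of a turn 8.59, either way. A call with a gripper value outside its range is refused whole. "hand" is the opening, from 0 (shut) to 1 (fully open), set as the call begins (left out, the last holds). The fingers move at their own pace and stop on an object; "newtons" is the grip in N (left out, the last holds). Time passes only in rows, so rows that do not move let the fingers close. It gives the time, the measured TCP pose, the force and the opening at its end, in the units of the state.
- manip.get_state(): the state, without advancing time (a new reading comes with each control period).
- eyes.get_image(name): name is "scene" or "side" or "wrist"; returns the picture (480x640x3 uint8, blue, green, red); there is no depth.
- eyes.calibration(name): a dict with "fx", "fy", "cx", "cy" (pixels), "rvec" (rotation vector, rad) and "tvec" (3), from world to camera coordinates, as OpenCV has them; the wrist camera has in their place "hand_eye" (4x4, takes a point from camera to tool coordinates, whose origin is the TCP and whose axes are the flange's). Camera axes: x right, y down, z forward; pixel columns grow to the right and rows downward; lengths in m; the calibration is good to about 2 mm. A picture is of the moment at which its call begins: read the wrist's pose just before it. calibration takes no time and is no camera call.
- manip.sign_off(): hands the job in, once; it reports no verdict.
The state is a dict: "clock": time; "qpos": joint angles; "qd": joint speeds; "effort": joint torques, N m; "position": TCP position; "ee_rot": TCP orientation; "contact_force": force on the tool from outside, world axes, zero at the start; "moment": the same for the moment, N m; "width": finger opening in m.
Only numpy, scipy, OpenCV 4.12 (cv2) and the standard library are available. Lean on these libraries where they do the work, as an engineer would, in place of code of your own. Each camera call takes 0.05 s, during which the arm holds its last target.

### The job

The specimen mount has been left stacked up on the black stage; take it apart and park each part in its own holder: the white diffuser pot in the small round dish, the brass clamp ring over the post, the aluminium dial disc with the tick marks in the large round dish and the square base plate flat inside the square tray. Each part must lie fully down in its holder, the same way up as in the stack, and be let go; leave the eyepiece and the amber bottle where they stand.

Things in the scene. Friction and masses are not known exactly. Their poses are not given: they have to be found in the camera images.
- diffuser: Loose translucent-white plastic pot, a closed upright cylinder 34 mm in diameter, 45 mm high, about 30 g. Origin: centre of its underside, z up. It tops the stack: from the bottom a fixed black stage slab (120 x 120 x 12 mm), base_plate, dial_disc, clamp_ring, diffuser, each merely resting on the one below, off-centre by up to 4 mm a layer.
- clamp_ring: Loose plain brass ring, outside diameter 46 mm, bore 26 mm right through, 16 mm high, about 130 g; second from the top of the stack. Origin: centre of its underside, z up.
- dial_disc: Loose solid aluminium disc with a ring of black tick marks on top, 60 mm in diameter, 20 mm high, about 150 g; third from the top of the stack. Origin: centre of its underside, z up.
- base_plate: Loose square grey steel plate, 66 x 66 mm and 20 mm high, about 240 g, with four small black screw heads at its corners; bottom of the stack, on the fixed black stage (stage top 12 mm above the bench), up to 21 mm off its middle. Origin: centre of its underside; x and y along its sides, z up.
- small_dish: Fixed grey round dish on the bench, the smaller of two: outside diameter 62 mm, inside 52 mm, rim 10 mm above the bench, floor (dark liner) 5 mm above the bench. Holder of the diffuser. Origin: centre of its underside, on the bench.
- post_stand: Fixed grey round foot 84 mm in diameter and 8 mm high with an upright steel post in its middle, 10 mm in diameter, top (pointed) 42 mm above the bench. Holder of the clamp ring, which lies on the foot with the post through its bore. Origin: centre of its underside, on the bench.
- large_dish: Fixed grey round dish on the bench, the larger of two: outside diameter 90 mm, inside 80 mm, rim 10 mm above the bench, floor (dark liner) 5 mm above the bench. Holder of the dial disc. Origin: centre of its underside, on the bench.
- square_tray: Fixed grey square tray on the bench: outside 94 x 94 mm, inside 84 x 84 mm, rim 10 mm above the bench, floor (dark liner) 5 mm above the bench. Holder of the base plate, sides parallel to within about 15 degrees or it will not lie flat. Origin: centre of its underside, on the bench; x and y along its sides.
- eyepiece: Loose black eyepiece standing on the bench, 40 mm in diameter and 52 mm high; not part of the job, leave it standing where it is. Origin: centre of its underside.
- bottle: Loose small amber bottle with a black cap standing on the bench, 40 mm in diameter and 75 mm high; not part of the job, leave it standing where it is. Origin: centre of its underside.
Mind the look-alikes: they are no part of the job. What is shaped like the dial_disc but green is not meant.

How it is judged:
By the outcome, as a careful person would: the job done as asked, in the order asked, and still so for the second after the job is handed in, with the robot touching nothing.
It also fails if it takes over 112 s, if anything falls off the work surface, if the arm or the gripper's body presses on something with over 40 N, if the wrist force passes 120 N, or if a joint passes its speed limit or range.

## Working session

There is one attempt and no reset: what is moved stays moved. The work goes in short steps, Python scripts to look and compute and a tool call to move; the robot and the scene stay as the last step left them, time stands still between calls to the robot, and variables do not carry over. Pictures are saved under pics/ and viewed, and the job is handed in when it is done.

Besides the shell and the picture viewer there is one more tool, called after "Call:" in YAML: its name, and indented under it one key for each argument. servo_tool: Moves the arm, as the interface text tells. Its arguments: {"type":"object","properties":{"increments":{"type":"array","items":{"type":"object","properties":{"slide":{"type":"array","items":{"type":"number"}},"spin":{"type":"number"}}}},"hand":{"type":"number"},"newtons":{"type":"number"}},"required":["increments"]}

```bash
mkdir -p pics; ls
python3 - <<'E'
from rig import manip, eyes
import cv2
s=manip.get_state();print(s, manip.tcp_to_grasp)
for n in("scene","side","wrist"):
    cv2.imwrite(f"pics/{n}0.png",eyes.get_image(n));print(n,eyes.calibration(n))
E
```

```text
pics
{'clock': 0.0, 'qpos': array([ 1.21299693e+00,  2.76598939e-01,  1.50611264e+00, -3.68557788e-05,
        1.36067958e+00, -1.20982219e-01]), 'qd': array([-0.00048294, -0.00166972, -0.0007002 , -0.00180966,  0.00093031,
        0.00054224]), 'effort': array([ 8.36354593e-04, -4.16774189e+01, -2.45806646e+01,  7.80922642e-05,
        1.11009245e-02,  1.23501601e-05]), 'position': array([0.13470436, 0.55839861, 0.19054568]), 'ee_rot': array([-1.95717307e-04,  1.18128209e-01,  9.92997944e-01, -8.77880919e-04]), 'contact_force': array([ 0.06244491, -0.1131918 ,  0.25787574]), 'moment': array([-0.02473855,  0.001204  , -0.01771352]), 'width': 0.08542115148522056} -0.0187
scene {'fx': 564.5733921505836, 'fy': 564.5733921505836, 'cx': 319.4426672950721, 'cy': 229.70094800127725, 'rvec': array([ 2.14278718,  0.59817464, -0.26883598]), 'tvec': array([-0.39503149, -0.12828953,  1.58853998])}
side {'fx': 589.408933752537, 'fy': 589.408933752537, 'cx': 325.3990039807699, 'cy': 245.70161860945308, 'rvec': array([ 2.19759442, -0.58409564,  0.28752491]), 'tvec': array([-0.45005779,  0.16923672,  1.02165073])}
wrist {'fx': 360.18827443299966, 'fy': 360.18827443299966, 'cx': 322.8506977343518, 'cy': 239.37194004847504, 'hand_eye': array([[-2.39731705e-04, -9.56356518e-01, -2.92202247e-01,
         7.43301589e-02],
       [ 9.99999783e-01, -4.08697034e-04,  5.17204848e-04,
        -3.00018108e-04],
       [-6.14054419e-04, -2.92202060e-01,  9.56356408e-01,
        -1.82360419e-01],
       [ 0.00000000e+00,  0.00000000e+00,  0.00000000e+00,
         1.00000000e+00]])}
```

View pics/scene0.png

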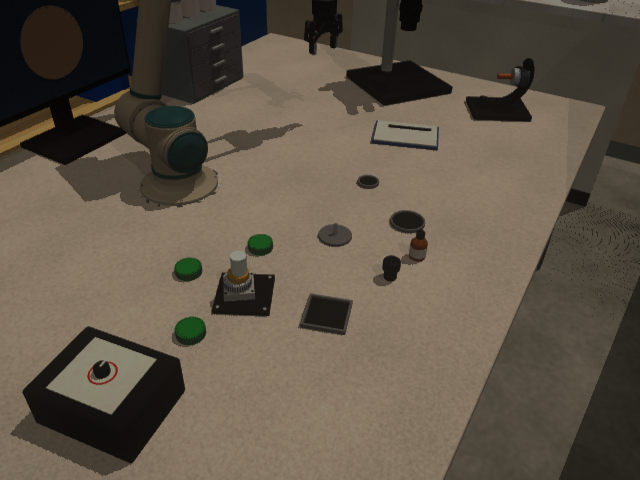

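View pics/side0.png

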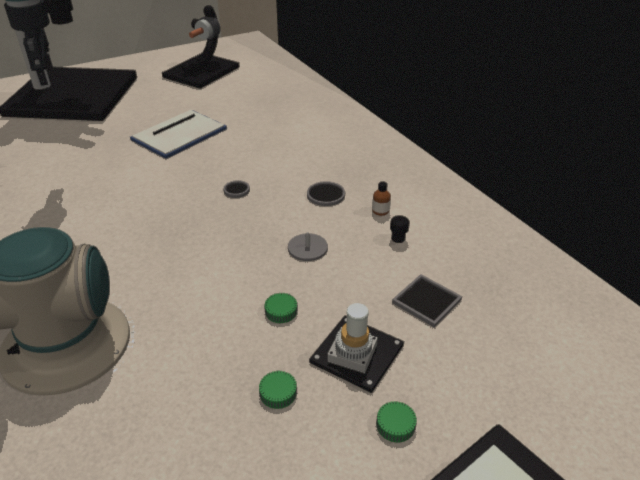

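View pics/wrist0.png

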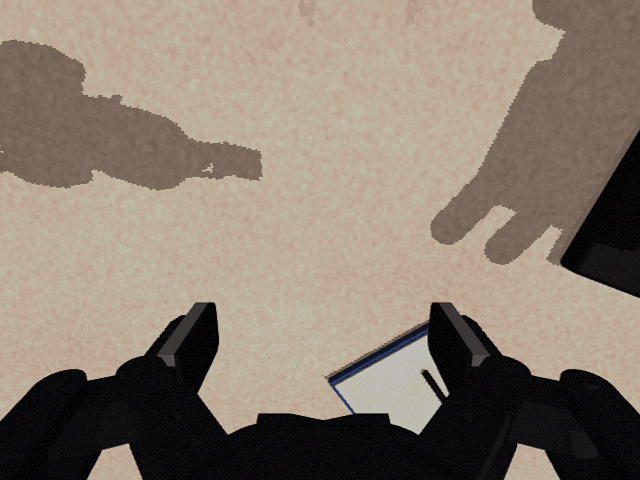

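The scene view shows the stack at about (240,280), the small dish at (368,181), the post at (335,235), the large dish at (407,221) and the tray at (327,313). The eyepiece is at (391,267), the bottle at (418,246), and there are three green decoys. I'll zoom in to measure them.

```bash
cat > h.py <<'E'
import numpy as np, cv2
from rig import manip, eyes
from scipy.spatial.transform import Rotation as R
def cam(n, st=None):
    c=eyes.calibration(n); K=np.array([[c['fx'],0,c['cx']],[0,c['fy'],c['cy']],[0,0,1.]])
    if n!='wrist':
        Rm=cv2.Rodrigues(c['rvec'])[0]; return K,Rm,np.array(c['tvec']).reshape(3)
    T=np.eye(4); q=st['ee_rot']; T[:3,:3]=R.from_quat([q[1],q[2],q[3],q[0]]).as_matrix(); T[:3,3]=st['position']
    M=np.linalg.inv(T@c['hand_eye']); return K,M[:3,:3],M[:3,3]
def proj(C,P):
    K,Rm,t=C; p=(np.atleast_2d(P)@Rm.T+t)@K.T; return p[:,:2]/p[:,2:]
def back(C,uv,z):
    K,Rm,t=C; d=np.linalg.inv(K)@np.array([uv[0],uv[1],1.]); d=Rm.T@d; o=-Rm.T@t
    return (o+d*(z-o[2])/d[2])
def circ(x,y,z,r,n=72):
    a=np.linspace(0,2*np.pi,n); return np.c_[x+r*np.cos(a),y+r*np.sin(a),0*a+z]
def yaw(st):
    q=st['ee_rot'];m=R.from_quat([q[1],q[2],q[3],q[0]]).as_matrix(); return m
E
python3 - <<'E'
from h import *
for n,pts in(("scene",dict(stack=(240,285),small=(368,181),post=(335,237),large=(407,221),tray=(327,313),eye=(391,277),bot=(418,256),g1=(188,268),g2=(260,244),g3=(190,330))),("side",dict(stack=(353,352),small=(236,188),post=(307,247),large=(326,193),tray=(427,300),eye=(399,240),bot=(381,213),g1=(278,390),g2=(281,308),g3=(396,422)))):
    C=cam(n)
    for k,p in pts.items(): print(n,k,back(C,p,0.01).round(3))
im=cv2.imread('pics/scene0.png'); cv2.imwrite('pics/sz.png',cv2.resize(im[170:345,170:440],None,fx=2.9,fy=2.9,interpolation=cv2.INTER_CUBIC))
im=cv2.imread('pics/side0.png'); cv2.imwrite('pics/dz.png',cv2.resize(im[170:450,215:475],None,fx=2.1,fy=2.1,interpolation=cv2.INTER_CUBIC))
E
```

```text
scene stack [ 0.405 -0.255  0.01 ]
scene small [0.449 0.288 0.01 ]
scene post [0.497 0.009 0.01 ]
scene large [0.621 0.168 0.01 ]
scene tray [ 0.611 -0.228  0.01 ]
scene eye [ 0.678 -0.053  0.01 ]
scene bot [0.701 0.05  0.01 ]
scene g1 [ 0.271 -0.271  0.01 ]
scene g2 [ 0.358 -0.112  0.01 ]
scene g3 [ 0.401 -0.415  0.01 ]
side stack [ 0.418 -0.269  0.01 ]
side small [0.443 0.287 0.01 ]
side post [0.484 0.015 0.01 ]
side large [0.617 0.166 0.01 ]
side tray [ 0.604 -0.231  0.01 ]
side eye [ 0.663 -0.06   0.01 ]
side bot [0.684 0.038 0.01 ]
side g1 [ 0.273 -0.277  0.01 ]
side g2 [ 0.359 -0.116  0.01 ]
side g3 [ 0.402 -0.418  0.01 ]
```

View pics/sz.png

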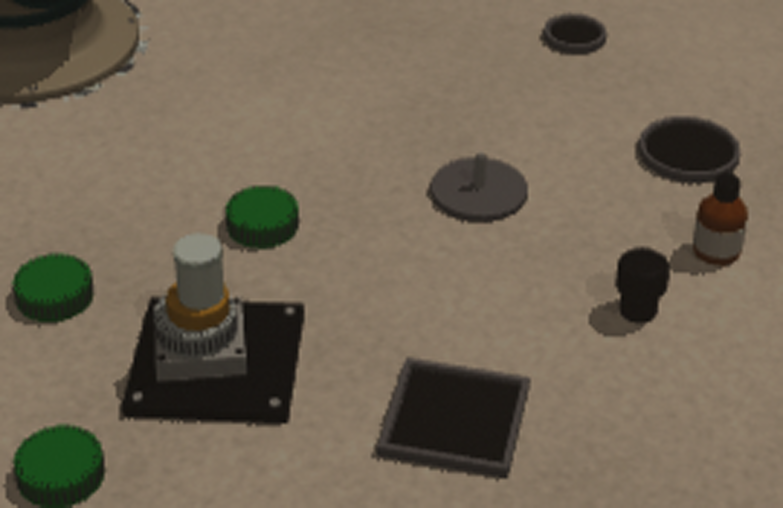

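View pics/dz.png

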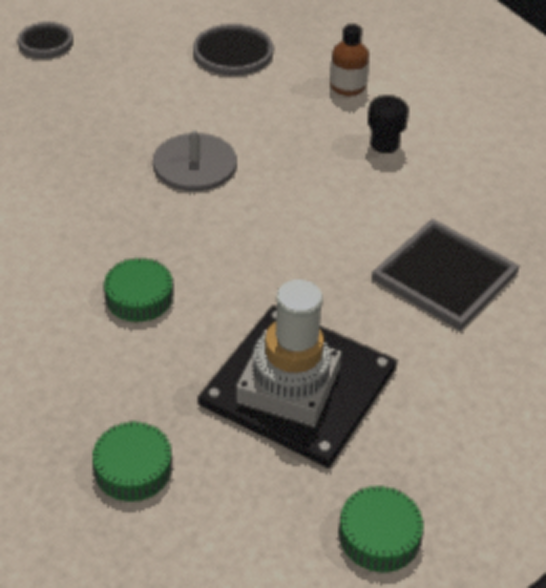

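Run:
```python
from h import *
S=cam('scene');D=cam('side')
s=lambda u,v:(170+u/2.9,170+v/2.9); d=lambda u,v:(215+u/2.1,170+v/2.1)
print('diff',back(S,s(199,247),.113),back(D,d(300,296),.113))
print('ring',back(D,d(294,340),.068))
P=[back(D,d(*p),.032) for p in((244,383),(312,403),(335,352))]
print(P); 
for a,b in((0,1),(1,2)): v=P[b]-P[a];print(np.degrees(np.arctan2(v[1],v[0])),np.linalg.norm(v))
T=[(409,359),(529,377),(506,476),(374,458)]
P=[back(S,s(*p),.01) for p in T];print('tray',np.mean(P,0))
for i in range(4): v=P[(i+1)%4]-P[i];print(np.degrees(np.arctan2(v[1],v[0])),np.linalg.norm(v))
T=[(434,221),(518,269),(461,327),(373,275)]
P=[back(D,d(*p),.01) for p in T];print('tray',np.mean(P,0))
for i in range(4): v=P[(i+1)%4]-P[i];print(np.degrees(np.arctan2(v[1],v[0])),np.linalg.norm(v))
m=yaw(manip.get_state());print(m.round(3))
```

```text
diff [ 0.42133073 -0.27043861  0.113     ] [ 0.41922499 -0.27466845  0.113     ]
ring [ 0.41510853 -0.27613009  0.068     ]
[array([ 0.37571375, -0.26792326,  0.032     ]), array([ 0.41123857, -0.31101167,  0.032     ]), array([ 0.45566429, -0.27629322,  0.032     ])]
-50.495661097891414 0.05584463991253783
38.007422698087304 0.056382754077951194
tray [ 0.61141061 -0.22913863  0.01      ]
19.632452716444007 0.09090761721688825
-71.24059225171465 0.10103356068922449
-158.68157847547724 0.09316168180776413
107.56092617995118 0.10383063991451423
tray [ 0.60623918 -0.2306354   0.01      ]
-73.2244790094143 0.09182642061736476
-160.87250037997353 0.0930221815436431
108.23684239209474 0.09260056441236315
18.622575362116 0.09535487057500744
[[-0.972  0.235 -0.001]
 [ 0.235  0.972 -0.001]
 [ 0.    -0.001 -1.   ]]
```

Call:
servo_tool:
  increments:
    - {"spin": 7.5}
    - {"spin": 7.5}
    - {"spin": 7.5}
    - {"spin": 7.5}
    - {"spin": 7.5, "slide": [-0.02, -0.007, 0]}
    - {"slide": [-0.045, -0.0165, 0]}
    - {"slide": [-0.045, -0.0165, 0]}
    - {"slide": [-0.045, -0.0165, 0]}
  hand: 1

```text
$.increments[0]: bad value
```

Call:
servo_tool:
  increments:
    - {"slide": [-0.045, -0.0165, 0]}
    - {"slide": [-0.045, -0.0165, 0]}
    - {"slide": [-0.045, -0.0165, 0]}
    - {"slide": [-0.045, -0.0165, 0]}
    - {"slide": [-0.045, -0.0165, 0]}
    - {"slide": [-0.045, -0.0165, 0]}
    - {"slide": [-0.045, -0.0165, 0]}
    - {"slide": [-0.045, -0.0165, 0]}

```text
$.increments[0]: bad value
```

Call:
servo_tool:
  increments:
    - {"slide": [-0.045, -0.0165, 0]}
    - {"slide": [-0.045, -0.0165, 0]}
    - {"slide": [-0.045, -0.0165, 0]}
    - {"slide": [-0.045, -0.0165, 0]}
    - {"slide": [-0.045, -0.0165, 0]}
    - {"slide": [-0.045, -0.0165, 0]}
    - {"slide": [-0.042, -0.0165, 0]}
    - {}

```text
$.increments[0]: bad value
```

```bash
cat >> h.py <<'E'
def snap(n,name):
    st=manip.get_state(); im=eyes.get_image(n); cv2.imwrite(f'pics/{name}.png',im); np.save(f'pics/{name}.npy',st,allow_pickle=True)
    m=yaw(st); print(st['clock'],st['position'].round(4),'x-dir',np.degrees(np.arctan2(m[1,0],m[0,0])).round(2),'F',st['contact_force'].round(1),'w',round(st['width'],4),'q6',st['qpos'][5].round(2))
    return st,im
def to(st,x,y,z=None,yawj=None):
    "tool-frame slide after spinning jaw to yawj deg"
    m=yaw(st); a=np.arctan2(m[1,1],m[0,1]); sp=0
    if yawj is not None:
        sp=-((yawj-np.degrees(a)+90)%180-90); a=np.radians(np.degrees(a)-sp)
    p=st['position']; d=np.array([x,y])-p[:2]; ex=np.array([-np.sin(a),np.cos(a)]); ey=np.array([np.cos(a),np.sin(a)])
    print('spin',round(sp,2),'slide',(ex@d).round(4),(ey@d).round(4),'dz',None if z is None else round(p[2]-z,4),'dist',np.linalg.norm(d).round(3))
E
python3 -c "
from h import *
st,_=snap('wrist','w1')
print(st['qpos'])
to(st,.42,-.2725)"
```

```text
0.15 [0.1347 0.5585 0.1907] x-dir 166.43 F [ 0.1 -0.2  0.2] w 0.0851 q6 -0.12
[ 1.21299195e+00  2.76457017e-01  1.50584211e+00  2.68602679e-06
  1.36071795e+00 -1.20976884e-01]
spin 0 slide -0.4723 -0.7409 dz None dist 0.879
```

View pics/w1.png

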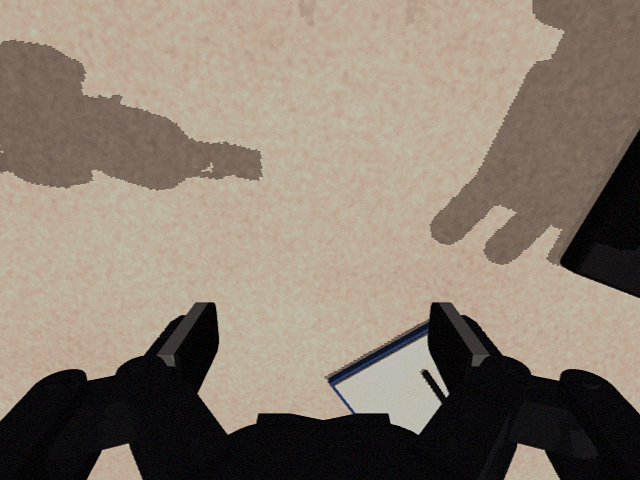

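The calls were refused because every row needs both fields, so nothing moved. The wrist view is the same as at the start.

Call:
servo_tool:
  increments:
    - {"slide": [0, 0, 0], "spin": 7.5}
    - {"slide": [0, 0, 0], "spin": 7.5}
    - {"slide": [0, 0, 0], "spin": 7.5}
    - {"slide": [0, 0, 0], "spin": 7.5}
    - {"spin": 7.5, "slide": [-0.02, -0.007, 0]}
    - {"slide": [-0.045, -0.0165, 0], "spin": 0}
    - {"slide": [-0.045, -0.0165, 0], "spin": 0}
    - {"slide": [-0.045, -0.0165, 0], "spin": 0}
  hand: 1

```text
clock: 1.0
position: [0.1911, 0.4023, 0.191]
ee_rot: [0.0, 0.43, 0.903, -0.0]
contact_force: [1.8, 0.0, 0.1]
width: 0.0855
```

Call:
servo_tool:
  increments:
    - {"slide": [-0.045, -0.0165, 0], "spin": 0}
    - {"slide": [-0.045, -0.0165, 0], "spin": 0}
    - {"slide": [-0.045, -0.0165, 0], "spin": 0}
    - {"slide": [-0.045, -0.0165, 0], "spin": 0}
    - {"slide": [-0.045, -0.0165, 0], "spin": 0}
    - {"slide": [-0.045, -0.0165, 0], "spin": 0}
    - {"slide": [-0.045, -0.0165, 0], "spin": 0}
    - {"slide": [-0.045, -0.0165, 0], "spin": 0}

```text
clock: 1.8
position: [0.3145, 0.0392, 0.1917]
ee_rot: [0.001, 0.431, 0.902, 0.0]
contact_force: [1.3, 0.5, 0.1]
width: 0.0854
```

Call:
servo_tool:
  increments:
    - {"slide": [-0.045, -0.0165, 0], "spin": 0}
    - {"slide": [-0.045, -0.0165, 0], "spin": 0}
    - {"slide": [-0.045, -0.0165, 0], "spin": 0}
    - {"slide": [-0.045, -0.0165, 0], "spin": 0}
    - {"slide": [-0.045, -0.0165, 0], "spin": 0}
    - {"slide": [-0.045, -0.0165, 0], "spin": 0}
    - {"slide": [-0.042, -0.0165, 0], "spin": 0}
    - {"slide": [0, 0, 0], "spin": 0}

```text
clock: 2.6
position: [0.4225, -0.2802, 0.1907]
ee_rot: [0.001, 0.433, 0.901, -0.001]
contact_force: [-1.5, 1.1, -0.1]
width: 0.0853
```

```bash
python3 -c "
from h import *
st,_=snap('wrist','w2')
print(st['qpos'])
to(st,.42,-.2725)"
```

```text
2.6 [ 0.4225 -0.2802  0.1907] x-dir 128.7 F [-1.5  1.1 -0.1] w 0.0853 q6 -1.4
[-0.7215296   0.17204929  1.64730012 -0.00164784  1.31932358 -1.39655822]
spin 0 slide 0.0076 0.0028 dz None dist 0.008
```

View pics/w2.png

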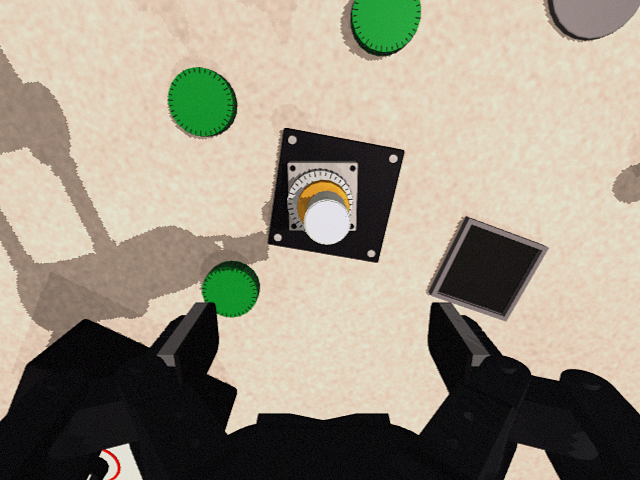

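Run:
```python
from h import *
st=np.load('pics/w2.npy',allow_pickle=True).item(); C=cam('wrist',st)
p=back(C,(327,222),.113); print(p)
sq=[back(C,q,.032) for q in((288,163),(357,163),(357,231),(288,231))];print(np.mean(sq,0),[np.linalg.norm(sq[i]-sq[i-1]).round(4) for i in range(4)])
tr=[back(C,q,.01) for q in((468,217),(548,248),(506,320),(429,294))];print('tray',np.mean(tr,0),[np.linalg.norm(tr[i]-tr[i-1]).round(4) for i in range(4)])
for i in range(4): v=tr[i]-tr[i-1];print(np.degrees(np.arctan2(v[1],v[0])))
print(p)
st=manip.get_state();to(st,*p[:2],.078)
im=cv2.imread('pics/w2.png');cv2.imwrite('pics/w2z.png',cv2.resize(im[120:270,260:420],None,fx=4,fy=4,interpolation=cv2.INTER_CUBIC))
```

```text
[ 0.41979433 -0.2719517   0.113     ]
[ 0.41523596 -0.27186119  0.032     ] [np.float64(0.0657), np.float64(0.0641), np.float64(0.0657), np.float64(0.0678)]
tray [ 0.60739036 -0.22587609  0.01      ] [np.float64(0.0933), np.float64(0.0951), np.float64(0.0916), np.float64(0.0955)]
108.17064595217457
17.88588312835099
-71.54778849157317
-161.05322414821774
[ 0.41979433 -0.2719517   0.113     ]
spin 0 slide 0.0044 0.0019 dz 0.1125 dist 0.005
```

View pics/w2z.png

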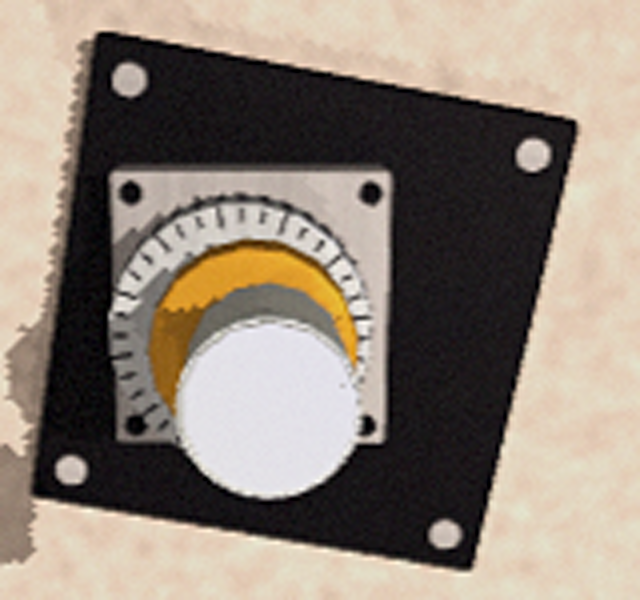

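Call:
servo_tool:
  increments:
    - {"slide": [0.0044, 0.0019, 0.02], "spin": 0}
    - {"slide": [0, 0, 0.035], "spin": 0}
    - {"slide": [0, 0, 0.035], "spin": 0}
    - {"slide": [0, 0, 0.02], "spin": 0}
    - {"slide": [0, 0, 0], "spin": 0}
    - {"slide": [0, 0, 0], "spin": 0}

```text
clock: 3.25
position: [0.4193, -0.2687, 0.0819]
ee_rot: [-0.0, 0.431, 0.903, 0.0]
contact_force: [-0.2, -0.6, -0.2]
width: 0.0855
```

```bash
python3 -c "
from h import *
st,_=snap('wrist','w3')
to(st,.4198,-.272,.080)"
```

```text
3.25 [ 0.4193 -0.2687  0.0819] x-dir 128.98 F [-0.2 -0.6 -0.2] w 0.0855 q6 -1.39
spin 0 slide -0.0029 -0.0017 dz 0.0019 dist 0.003
```

View pics/w3.png

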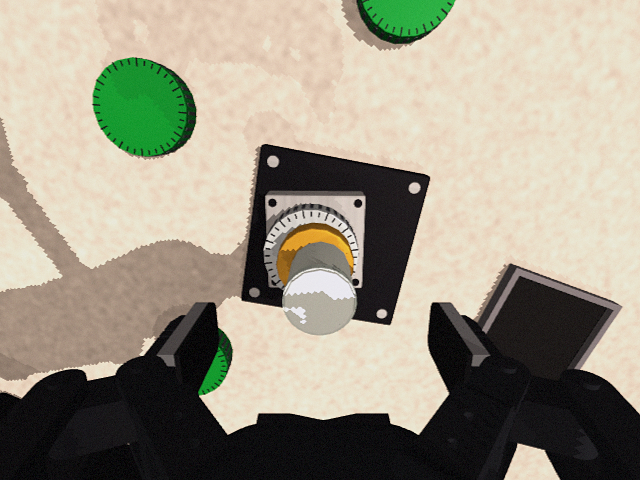

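Run:
```python
from h import *
st=np.load('pics/w3.npy',allow_pickle=True).item(); C=cam('wrist',st)
p=back(C,(319.5,301),.113); print(p)
sq=[back(C,q,.032) for q in((266,193),(366,193))];print(np.mean(sq,0))
to(manip.get_state(),*p[:2],.08)
```

```text
[ 0.41920185 -0.27111549  0.113     ]
[ 0.39396454 -0.24445989  0.032     ]
spin 0 slide -0.0008 -0.0016 dz 0.0026 dist 0.002
```

Call:
servo_tool:
  increments:
    - {"slide": [-0.0008, -0.0016, 0.002], "spin": 0}
    - {"slide": [0, 0, 0], "spin": 0}
    - {"slide": [0, 0, 0], "spin": 0}
    - {"slide": [0, 0, 0], "spin": 0}
    - {"slide": [0, 0, 0], "spin": 0}
    - {"slide": [0, 0, 0], "spin": 0}
  hand: 0
  newtons: 30

```text
clock: 3.9
position: [0.4186, -0.2713, 0.0794]
ee_rot: [-0.0, 0.431, 0.902, 0.0]
contact_force: [0.4, -0.2, 1.1]
width: 0.0002
```

Call:
servo_tool:
  increments:
    - {"slide": [0, 0, 0], "spin": 0}
    - {"slide": [0, 0, 0], "spin": 0}
    - {"slide": [0, 0, 0], "spin": 0}
    - {"slide": [0, 0, 0], "spin": 0}
    - {"slide": [0, 0, 0], "spin": 0}
    - {"slide": [0, 0, 0], "spin": 0}

```text
clock: 4.5
position: [0.4187, -0.2713, 0.0794]
ee_rot: [0.0, 0.431, 0.902, 0.0]
contact_force: [-0.2, 0.3, 0.1]
width: 0.0001
```

```bash
python3 -c "
from h import *
st,_=snap('wrist','w4')
"
```

```text
4.5 [ 0.4187 -0.2713  0.0794] x-dir 128.93 F [-0.2  0.3  0.1] w 0.0001 q6 -1.39
```

View pics/w4.png

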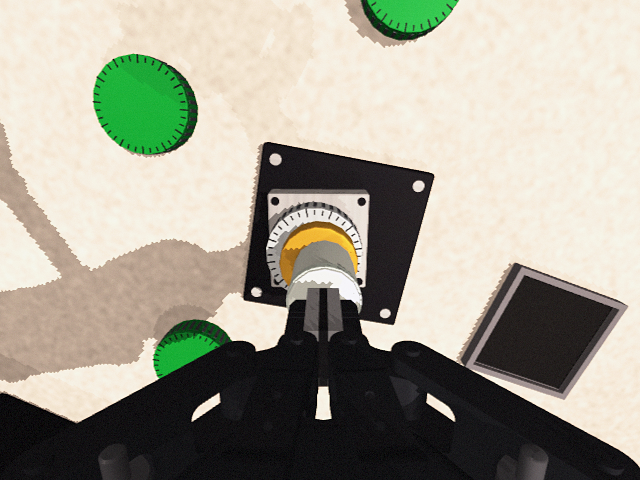

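Run:
```python
from h import *
st=np.load('pics/w4.npy',allow_pickle=True).item(); C=cam('wrist',st)
p=st['position']
for dz in(0,.0187,.04): print(dz,proj(C,p+[0,0,dz]))
c=np.array([.4192,-.2711])
print(proj(C,[[*c,.068],[*c,.113]]))
_,im=snap('side','d4');cv2.imwrite('pics/d4z.png',cv2.resize(im[200:430,260:480],None,fx=2.6,fy=2.6))
_,im=snap('scene','s4');cv2.imwrite('pics/s4z.png',cv2.resize(im[170:345,170:330],None,fx=3.4,fy=3.4))
```

```text
0 [[322.88778161 271.96476204]]
0.0187 [[322.89960577 286.27180404]]
0.04 [[322.9163386  306.51823401]]
[[323.79418297 264.81018294]
 [324.0629887  300.34455241]]
4.55 [ 0.4186 -0.2713  0.0794] x-dir 128.93 F [ 0.1 -0.8 -0.8] w 0.0001 q6 -1.39
4.6 [ 0.4187 -0.2712  0.0794] x-dir 128.93 F [ 0.3  0.6 -0.2] w -0.0001 q6 -1.39
```

View pics/d4z.png

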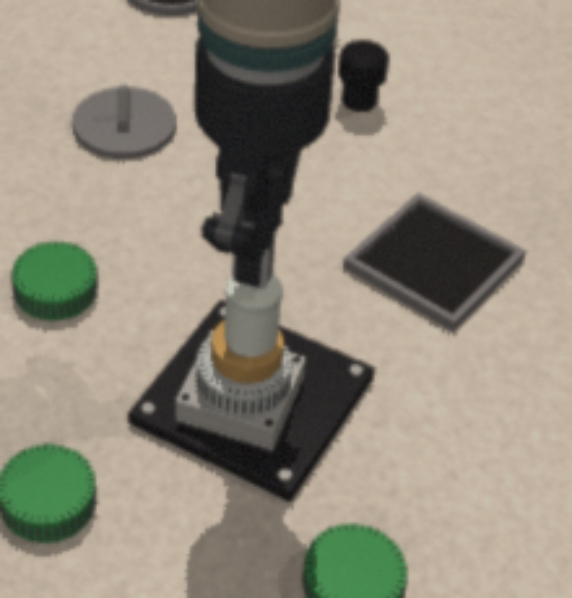

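View pics/s4z.png

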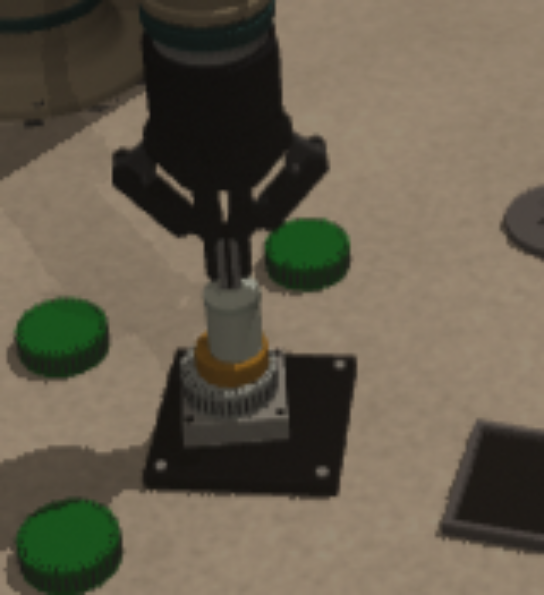

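Run:
```python
from h import *
def tri(a,b):
    A=cam('scene');B=cam('side')
    X=cv2.triangulatePoints(A[0]@np.c_[A[1],A[2]],B[0]@np.c_[B[1],B[2]],np.array(a,float).reshape(2,1),np.array(b,float).reshape(2,1)); return (X[:3]/X[3]).ravel()
print('tip',tri((170+228/3.4,170+281/3.4),(260+252/2.6,200+286/2.6)))
print('top',tri((170+233/3.4,170+292/3.4),(260+256/2.6,200+294/2.6)))
st=np.load('pics/w4.npy',allow_pickle=True).item(); C=cam('wrist',st);m=yaw(st)
for x in(.011,-.011):
  for dz in(0,.01,.02,.03,.035,.04): print(x,dz,proj(C,st['position']+m[:,0]*x+[0,0,dz]).round(1))
im=cv2.imread('pics/w4.png');cv2.imwrite('pics/w4z.png',cv2.resize(im[180:420,240:410],None,fx=2.5,fy=2.5,interpolation=cv2.INTER_CUBIC))
```

```text
tip [ 0.41783645 -0.27255526  0.11693001]
top [ 0.42084721 -0.27272634  0.10921599]
0.011 0 [[322.9 252.9]]
0.011 0.01 [[322.9 259.3]]
0.011 0.02 [[322.9 266.5]]
0.011 0.03 [[322.9 274.4]]
0.011 0.035 [[322.9 278.8]]
0.011 0.04 [[322.9 283.4]]
-0.011 0 [[322.9 290.5]]
-0.011 0.01 [[322.9 298.6]]
-0.011 0.02 [[322.9 307.6]]
-0.011 0.03 [[322.9 317.5]]
-0.011 0.035 [[322.9 323. ]]
-0.011 0.04 [[322.9 328.7]]
```

View pics/w4z.png

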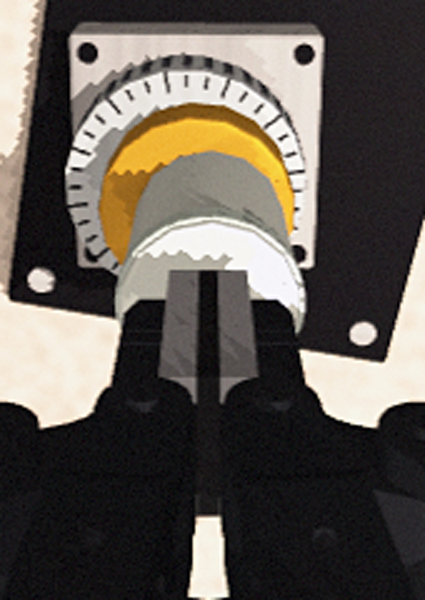

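Both scene views and the wrist view show the shut finger tips standing about 40 mm above the reported TCP, just over the pot's top. I'll calibrate this by touching a clear patch of bench with the fingers shut.

Call:
servo_tool:
  increments:
    - {"slide": [0, 0, -0.02], "spin": 0}
    - {"slide": [0.018, 0.034, 0], "spin": 0}
    - {"slide": [0.018, 0.034, 0], "spin": 0}
    - {"slide": [0.018, 0.034, 0], "spin": 0}
    - {"slide": [0.018, 0.034, 0], "spin": 0}
    - {"slide": [0, 0, 0.04], "spin": 0}
    - {"slide": [0, 0, 0.04], "spin": 0}
    - {"slide": [0, 0, 0.01], "spin": 0}

```text
clock: 5.45
position: [0.4761, -0.128, 0.0062]
ee_rot: [-0.004, 0.431, 0.903, -0.0]
contact_force: [-1.0, -0.1, -0.3]
width: 0.0
```

Call:
servo_tool:
  increments:
    - {"slide": [0, 0, 0], "spin": 0}
    - {"slide": [0, 0, 0], "spin": 0}
    - {"slide": [0, 0, 0], "spin": 0}

```text
clock: 5.75
position: [0.4808, -0.1308, 0.0111]
ee_rot: [0.002, 0.431, 0.902, 0.0]
contact_force: [-0.7, 0.7, -0.5]
width: -0.0
```

```bash
python3 -c "
from h import *
st,im=snap('side','d5');cv2.imwrite('pics/d5z.png',cv2.resize(im[180:410,230:450],None,fx=2.6,fy=2.6))
st,im=snap('wrist','w5');to(st,.48,-.13)
"
```

```text
5.75 [ 0.4808 -0.1308  0.0111] x-dir 128.9 F [-0.7  0.7 -0.5] w -0.0 q6 -1.08
5.8 [ 0.4806 -0.1307  0.011 ] x-dir 128.9 F [ 0.5 -0.1 -0.8] w 0.0001 q6 -1.08
spin 0 slide 0.001 -0.0001 dz None dist 0.001
```

View pics/d5z.png

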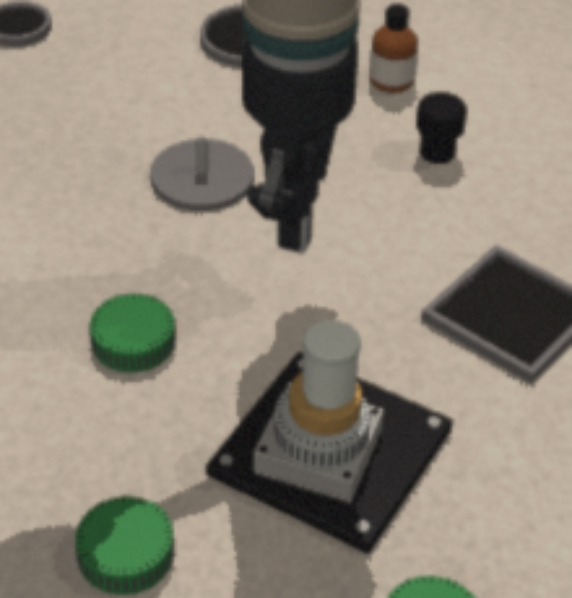

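View pics/w5.png

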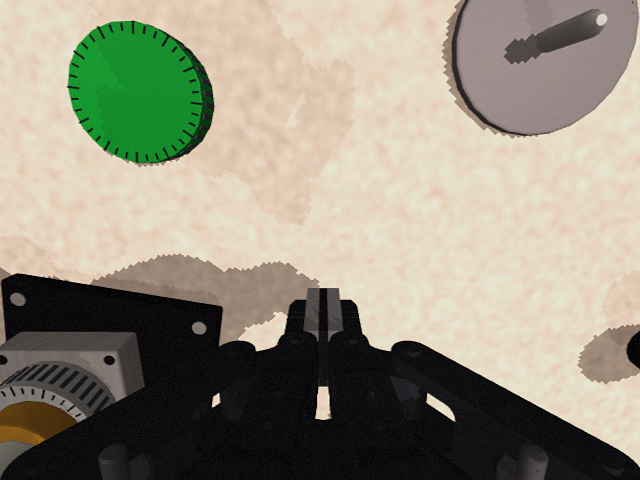

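Call:
servo_tool:
  increments:
    - {"slide": [0, 0, 0.012], "spin": 0}
    - {"slide": [0, 0, 0.012], "spin": 0}
    - {"slide": [0, 0, 0], "spin": 0}
    - {"slide": [0, 0, 0], "spin": 0}

```text
clock: 6.25
position: [0.4796, -0.1301, -0.014]
ee_rot: [0.0, 0.431, 0.902, 0.0]
contact_force: [-0.8, 0.2, 0.2]
width: -0.0002
```

Call:
servo_tool:
  increments:
    - {"slide": [0, 0, 0.004], "spin": 0}
    - {"slide": [0, 0, 0.004], "spin": 0}
    - {"slide": [0, 0, 0], "spin": 0}
    - {"slide": [0, 0, 0], "spin": 0}

```text
clock: 6.65
position: [0.4791, -0.1297, -0.0226]
ee_rot: [-0.0, 0.431, 0.902, 0.0]
contact_force: [0.1, 0.5, 0.2]
width: -0.0002
```

```bash
python3 -c "
from h import *
st,im=snap('side','d6');cv2.imwrite('pics/d6z.png',cv2.resize(im[180:330,290:400],None,fx=4,fy=4))
print(st['qpos'],manip.tcp_to_grasp)
"
```

```text
6.65 [ 0.4791 -0.1297 -0.0226] x-dir 128.94 F [0.1 0.5 0.2] w -0.0002 q6 -1.08
[-4.04787418e-01  3.82346070e-01  1.96917972e+00  1.16620836e-04
  7.90247076e-01 -1.08441924e+00] -0.0187
```

View pics/d6z.png

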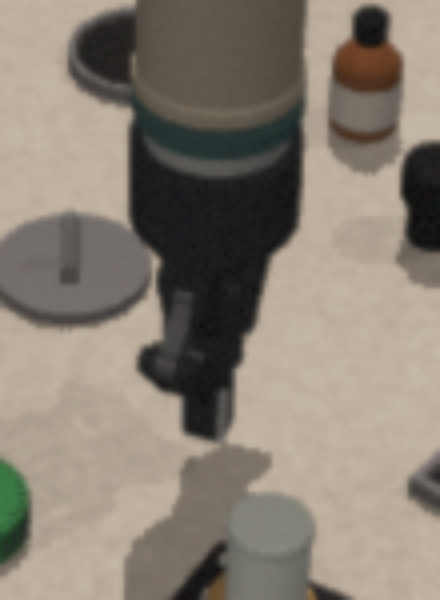

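Call:
servo_tool:
  increments:
    - {"slide": [0, 0, 0.003], "spin": 0}
    - {"slide": [0, 0, 0.003], "spin": 0}
    - {"slide": [0, 0, 0], "spin": 0}
    - {"slide": [0, 0, 0], "spin": 0}

```text
clock: 7.1
position: [0.479, -0.1297, -0.0288]
ee_rot: [-0.0, 0.431, 0.902, 0.0]
contact_force: [-0.1, -0.4, 0.7]
width: -0.0
```

Call:
servo_tool:
  increments:
    - {"slide": [0, 0, 0.003], "spin": 0}
    - {"slide": [0, 0, 0], "spin": 0}
    - {"slide": [0, 0, 0], "spin": 0}

```text
clock: 7.4
position: [0.4791, -0.1297, -0.0317]
ee_rot: [-0.0, 0.431, 0.902, 0.0]
contact_force: [-0.3, 0.2, -0.8]
width: 0.0001
```

Call:
servo_tool:
  increments:
    - {"slide": [0, 0, 0.002], "spin": 0}
    - {"slide": [0, 0, 0], "spin": 0}

```text
clock: 7.6
position: [0.4791, -0.1297, -0.0338]
ee_rot: [-0.0, 0.431, 0.902, 0.0]
contact_force: [-0.3, 0.2, 0.8]
width: 0.0
```

Call:
servo_tool:
  increments:
    - {"slide": [0, 0, 0.002], "spin": 0}
    - {"slide": [0, 0, 0], "spin": 0}

```text
clock: 7.8
position: [0.479, -0.1297, -0.0358]
ee_rot: [-0.0, 0.431, 0.902, 0.0]
contact_force: [0.1, 0.1, -0.0]
width: -0.0001
```

Call:
servo_tool:
  increments:
    - {"slide": [0, 0, 0.002], "spin": 0}
    - {"slide": [0, 0, 0], "spin": 0}

```text
clock: 8.0
position: [0.479, -0.1297, -0.0378]
ee_rot: [-0.0, 0.431, 0.902, 0.0]
contact_force: [0.3, 0.5, 0.1]
width: 0.0002
```

Call:
servo_tool:
  increments:
    - {"slide": [0, 0, 0.001], "spin": 0}
    - {"slide": [0, 0, 0], "spin": 0}

```text
clock: 8.2
position: [0.4791, -0.1298, -0.0387]
ee_rot: [-0.0, 0.431, 0.902, 0.0]
contact_force: [-0.5, -0.8, 0.3]
width: -0.0003
```

```bash
python3 -c "
from h import *
st,im=snap('side','d7');cv2.imwrite('pics/d7z.png',cv2.resize(im[240:330,310:380],None,fx=6,fy=6))
"
```

```text
8.2 [ 0.4791 -0.1298 -0.0387] x-dir 128.93 F [-0.5 -0.8  0.3] w -0.0003 q6 -1.08
```

View pics/d7z.png

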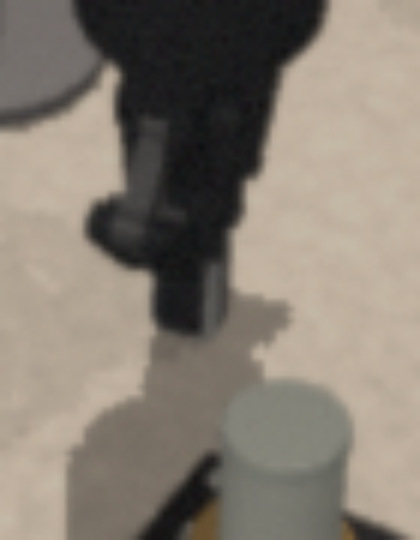

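Nearly touching now. I'll keep going in 1 mm steps.

Call:
servo_tool:
  increments:
    - {"slide": [0, 0, 0.001], "spin": 0}
    - {"slide": [0, 0, 0], "spin": 0}

```text
clock: 8.45
position: [0.4791, -0.1297, -0.0397]
ee_rot: [-0.0, 0.431, 0.902, 0.0]
contact_force: [-1.0, 0.7, -0.6]
width: -0.0003
```

Call:
servo_tool:
  increments:
    - {"slide": [0, 0, 0.001], "spin": 0}
    - {"slide": [0, 0, 0], "spin": 0}

```text
clock: 8.65
position: [0.4792, -0.1298, -0.0399]
ee_rot: [0.0, 0.431, 0.902, 0.0]
contact_force: [-0.9, 0.1, 7.3]
width: 0.0001
```

Call:
servo_tool:
  increments:
    - {"slide": [0, 0, 0.001], "spin": 0}
    - {"slide": [0, 0, 0], "spin": 0}

```text
clock: 8.85
position: [0.4793, -0.1298, -0.0399]
ee_rot: [0.0, 0.431, 0.902, 0.0]
contact_force: [-3.4, 1.4, 16.2]
width: 0.0
```

Call:
servo_tool:
  increments:
    - {"slide": [0, 0, 0.001], "spin": 0}
    - {"slide": [0, 0, 0], "spin": 0}

```text
clock: 9.05
position: [0.4793, -0.1298, -0.0399]
ee_rot: [0.0, 0.431, 0.902, 0.0]
contact_force: [-4.6, 2.2, 25.1]
width: -0.0003
```

Contact came at a reported z of −0.0399, so the shut tips sit at TCP + 40 mm, or about +53 mm when open. I'll go back over the pot with that correction and remeasure.

Call:
servo_tool:
  increments:
    - {"slide": [0, 0, -0.048], "spin": 0}
    - {"slide": [0, 0, -0.048], "spin": 0}
    - {"slide": [0, 0, -0.048], "spin": 0}
    - {"slide": [-0.0178, -0.034, 0], "spin": 0}
    - {"slide": [-0.0178, -0.034, 0], "spin": 0}
    - {"slide": [-0.0178, -0.034, 0], "spin": 0}
    - {"slide": [-0.0178, -0.034, 0], "spin": 0}
    - {"slide": [0, 0, 0], "spin": 0}
  hand: 1

```text
clock: 9.85
position: [0.4169, -0.2747, 0.1015]
ee_rot: [0.001, 0.433, 0.901, -0.001]
contact_force: [0.3, 0.5, -0.9]
width: 0.0853
```

Call:
servo_tool:
  increments:
    - {"slide": [0, 0, 0], "spin": 0}
    - {"slide": [0, 0, 0], "spin": 0}
    - {"slide": [0, 0, 0], "spin": 0}

```text
clock: 10.15
position: [0.4184, -0.2694, 0.1013]
ee_rot: [-0.0, 0.43, 0.903, 0.0]
contact_force: [-0.6, 0.3, 0.8]
width: 0.0856
```

```bash
python3 -c "
from h import *
st,im=snap('wrist','w8');to(st,.4192,-.2711,.037)
"
```

```text
10.15 [ 0.4184 -0.2694  0.1013] x-dir 129.02 F [-0.6  0.3  0.8] w 0.0856 q6 -1.39
spin 0 slide -0.0018 -0.0005 dz 0.0643 dist 0.002
```

View pics/w8.png

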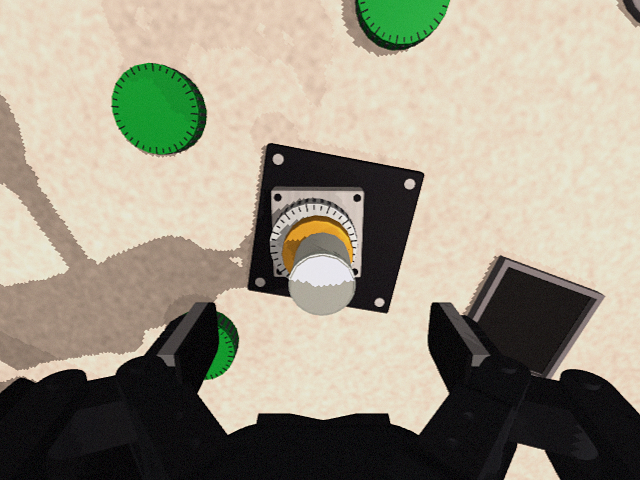

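Call:
servo_tool:
  increments:
    - {"slide": [0, 0, 0.03], "spin": 0}
    - {"slide": [0, 0, 0.034], "spin": 0}
    - {"slide": [0, 0, 0], "spin": 0}
    - {"slide": [0, 0, 0], "spin": 0}
    - {"slide": [0, 0, 0], "spin": 0}
    - {"slide": [0, 0, 0], "spin": 0}

```text
clock: 10.8
position: [0.4193, -0.2714, 0.0389]
ee_rot: [0.002, 0.431, 0.902, -0.0]
contact_force: [-0.2, 0.1, 0.2]
width: 0.0856
```

```bash
python3 -c "
from h import *
C=cam('wrist',np.load('pics/w8.npy',allow_pickle=True).item());print(back(C,(322,284),.113))
st,im=snap('wrist','w9');to(st,.4192,-.2711,.037)
"
```

```text
[ 0.41925658 -0.27118012  0.113     ]
10.8 [ 0.4193 -0.2714  0.0389] x-dir 128.95 F [-0.2  0.1  0.2] w 0.0856 q6 -1.39
spin 0 slide 0.0003 0.0001 dz 0.0019 dist 0.0
```

View pics/w9.png

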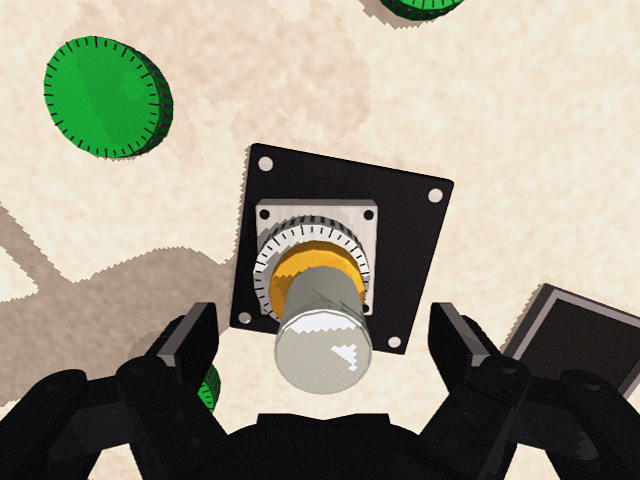

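The pot is centred between the pads, so I'm closing.

Call:
servo_tool:
  increments:
    - {"slide": [0, 0, 0], "spin": 0}
    - {"slide": [0, 0, 0], "spin": 0}
    - {"slide": [0, 0, 0], "spin": 0}
    - {"slide": [0, 0, 0], "spin": 0}
    - {"slide": [0, 0, 0], "spin": 0}
    - {"slide": [0, 0, 0], "spin": 0}
  hand: 0
  newtons: 30

```text
clock: 11.45
position: [0.4182, -0.2708, 0.0376]
ee_rot: [0.0, 0.431, 0.902, -0.0]
contact_force: [-0.4, 0.5, 3.2]
width: 0.0335
```

Call:
servo_tool:
  increments:
    - {"slide": [0, 0, -0.005], "spin": 0}
    - {"slide": [0, 0, -0.02], "spin": 0}
    - {"slide": [0, 0, -0.035], "spin": 0}
    - {"slide": [0, 0, -0.02], "spin": 0}
    - {"slide": [0, 0, 0], "spin": 0}

```text
clock: 11.95
position: [0.4201, -0.2722, 0.1203]
ee_rot: [0.003, 0.431, 0.902, -0.001]
contact_force: [0.5, -0.1, -0.6]
width: 0.0332
```

```bash
python3 -c "
from h import *
st,im=snap('wrist','w10');to(st,.446,.2875)
"
```

```text
11.95 [ 0.4201 -0.2722  0.1203] x-dir 128.94 F [ 0.5 -0.1 -0.6] w 0.0332 q6 -1.39
spin 0 slide 0.4191 0.3719 dz None dist 0.56
```

View pics/w10.png

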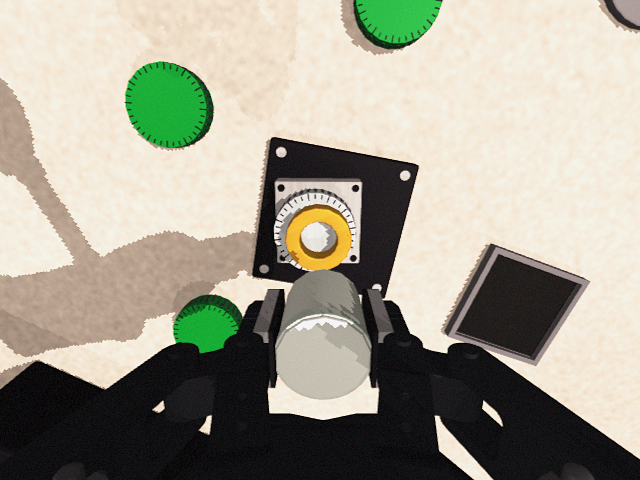

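Call:
servo_tool:
  increments:
    - {"slide": [0.035, 0.031, 0], "spin": 0}
    - {"slide": [0.035, 0.031, 0], "spin": 0}
    - {"slide": [0.035, 0.031, 0], "spin": 0}
    - {"slide": [0.035, 0.031, 0], "spin": 0}
    - {"slide": [0.035, 0.031, 0], "spin": 0}
    - {"slide": [0.035, 0.031, 0], "spin": 0}
    - {"slide": [0.035, 0.031, 0], "spin": 0}
    - {"slide": [0.035, 0.031, 0], "spin": 0}

```text
clock: 12.8
position: [0.4336, 0.1048, 0.116]
ee_rot: [-0.001, 0.431, 0.902, -0.001]
contact_force: [1.1, -1.0, -0.5]
width: 0.0334
```

Call:
servo_tool:
  increments:
    - {"slide": [0.035, 0.031, 0], "spin": 0}
    - {"slide": [0.035, 0.031, 0], "spin": 0}
    - {"slide": [0.035, 0.031, 0], "spin": 0}
    - {"slide": [0.034, 0.031, 0], "spin": 0}
    - {"slide": [0, 0, 0], "spin": 0}
    - {"slide": [0, 0, 0], "spin": 0}
    - {"slide": [0, 0, 0], "spin": 0}
    - {"slide": [0, 0, 0], "spin": 0}

```text
clock: 13.6
position: [0.4438, 0.2875, 0.1169]
ee_rot: [-0.0, 0.432, 0.902, -0.001]
contact_force: [0.1, 0.5, -0.1]
width: 0.0335
```

```bash
python3 -c "
from h import *
st,im=snap('wrist','w11');to(st,.446,.2875,-.0235)
"
```

```text
13.6 [0.4438 0.2875 0.1169] x-dir 128.84 F [ 0.1  0.5 -0.1] w 0.0335 q6 -0.23
spin 0 slide -0.0014 0.0018 dz 0.1404 dist 0.002
```

View pics/w11.png

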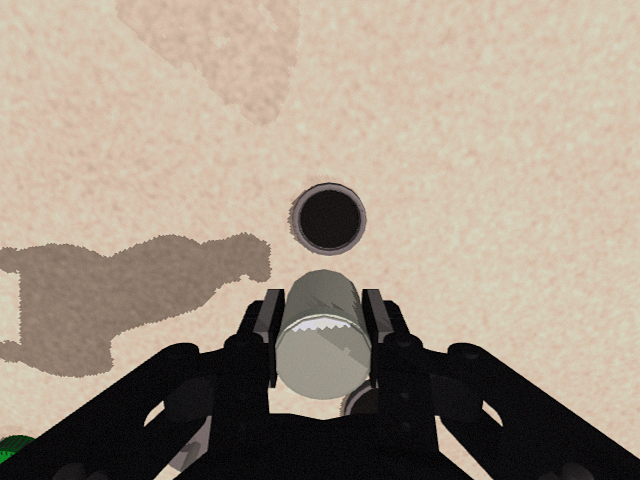

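```bash
python3 -c "
from h import *
st=np.load('pics/w11.npy',allow_pickle=True).item()
C=cam('wrist',st);p=back(C,(329.5,218.5),.01);print(p)
print(np.linalg.norm(back(C,(293,218),.01)-back(C,(366,218),.01)))
to(manip.get_state(),p[0],p[1],-.0235)
"
```

```text
[0.44544606 0.29384996 0.01      ]
0.06020324394498958
spin 0 slide 0.004 0.005 dz 0.1407 dist 0.006
```

Call:
servo_tool:
  increments:
    - {"slide": [0.003, 0.004, 0.02], "spin": 0}
    - {"slide": [0, 0, 0.04], "spin": 0}
    - {"slide": [0, 0, 0.04], "spin": 0}
    - {"slide": [0, 0, 0.02], "spin": 0}
    - {"slide": [0, 0, 0.01], "spin": 0}
    - {"slide": [0, 0, 0], "spin": 0}
    - {"slide": [0, 0, 0], "spin": 0}
    - {"slide": [0, 0, 0], "spin": 0}

```text
clock: 14.45
position: [0.4468, 0.2944, -0.0111]
ee_rot: [0.001, 0.431, 0.902, 0.001]
contact_force: [0.5, 0.5, -0.3]
width: 0.0325
```

```bash
python3 -c "
from h import *
st,im=snap('side','d12');cv2.imwrite('pics/d12z.png',cv2.resize(im[130:230,180:290],None,fx=5,fy=5));to(st,.4455,.2915,-.0235)
"
```

```text
14.45 [ 0.4468  0.2944 -0.0111] x-dir 128.91 F [ 0.5  0.5 -0.3] w 0.0325 q6 -0.23
spin 0 slide -0.0014 -0.0028 dz 0.0124 dist 0.003
```

View pics/d12z.png

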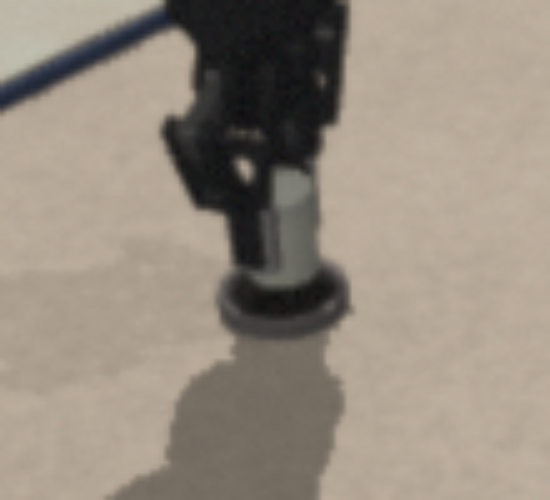

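Call:
servo_tool:
  increments:
    - {"slide": [-0.001, -0.002, 0.006], "spin": 0}
    - {"slide": [0, 0, 0.006], "spin": 0}
    - {"slide": [0, 0, 0.001], "spin": 0}
    - {"slide": [0, 0, 0], "spin": 0}
    - {"slide": [0, 0, 0], "spin": 0}

```text
clock: 15.0
position: [0.4443, 0.2917, -0.0254]
ee_rot: [-0.0, 0.431, 0.902, -0.0]
contact_force: [-1.7, -0.5, 6.3]
width: 0.0335
```

Call:
servo_tool:
  increments:
    - {"slide": [0, 0, 0.001], "spin": 0}
    - {"slide": [0, 0, 0], "spin": 0}

```text
clock: 15.2
position: [0.4443, 0.2917, -0.0254]
ee_rot: [0.0, 0.431, 0.902, -0.0]
contact_force: [-3.2, -1.2, 13.5]
width: 0.0332
```

Seated at the predicted height, with 13 N on the wrist. I'll ease up 1 mm and release.

Call:
servo_tool:
  increments:
    - {"slide": [0, 0, -0.001], "spin": 0}
    - {"slide": [0, 0, 0], "spin": 0}
    - {"slide": [0, 0, 0], "spin": 0}
    - {"slide": [0, 0, 0], "spin": 0}
    - {"slide": [0, 0, 0], "spin": 0}
    - {"slide": [0, 0, 0], "spin": 0}
  hand: 1

```text
clock: 15.8
position: [0.4445, 0.2919, -0.0258]
ee_rot: [-0.0, 0.431, 0.902, -0.0]
contact_force: [-1.1, -0.3, -0.7]
width: 0.0854
```

Call:
servo_tool:
  increments:
    - {"slide": [0, 0, -0.03], "spin": 0}
    - {"slide": [0, 0, -0.04], "spin": 0}
    - {"slide": [0, 0, -0.04], "spin": 0}
    - {"slide": [0, 0, -0.03], "spin": 0}
    - {"slide": [0, 0, 0], "spin": 0}

```text
clock: 16.3
position: [0.4478, 0.2935, 0.1191]
ee_rot: [0.003, 0.431, 0.902, 0.004]
contact_force: [0.8, 0.5, -0.2]
width: 0.0852
```

```bash
python3 -c "
from h import *
st,im=snap('wrist','w13');to(st,.417,-.2715)
"
```

```text
16.3 [0.4478 0.2935 0.1191] x-dir 128.94 F [ 0.8  0.5 -0.2] w 0.0852 q6 -0.23
spin 0 slide -0.4201 -0.379 dz None dist 0.566
```

View pics/w13.png

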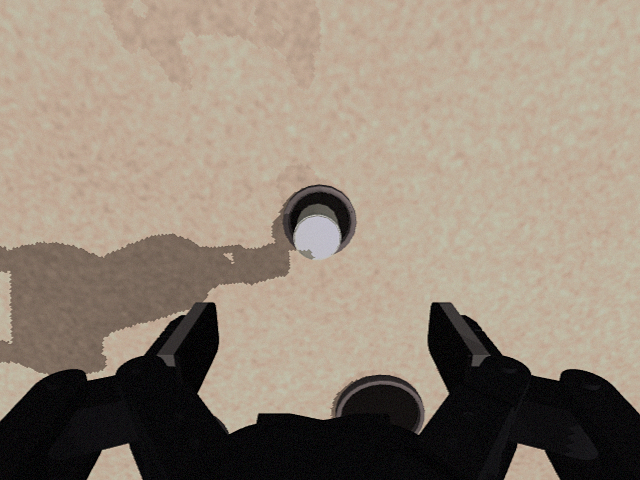

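The pot stands upright inside the small dish at (320,225). Next is the ring.

Call:
servo_tool:
  increments:
    - {"slide": [-0.035, -0.0316, 0], "spin": 0}
    - {"slide": [-0.035, -0.0316, 0], "spin": 0}
    - {"slide": [-0.035, -0.0316, 0], "spin": 0}
    - {"slide": [-0.035, -0.0316, 0], "spin": 0}
    - {"slide": [-0.035, -0.0316, 0], "spin": 0}
    - {"slide": [-0.035, -0.0316, 0], "spin": 0}
    - {"slide": [-0.035, -0.0316, 0], "spin": 0}
    - {"slide": [-0.035, -0.0316, 0], "spin": 0}

```text
clock: 17.15
position: [0.4221, -0.0861, 0.1128]
ee_rot: [-0.001, 0.431, 0.902, 0.0]
contact_force: [1.1, -0.5, 0.5]
width: 0.0851
```

Call:
servo_tool:
  increments:
    - {"slide": [-0.035, -0.0316, 0], "spin": 0}
    - {"slide": [-0.035, -0.0316, 0], "spin": 0}
    - {"slide": [-0.035, -0.0316, 0], "spin": 0}
    - {"slide": [-0.035, -0.0316, 0], "spin": 0}
    - {"slide": [0, 0, 0.02], "spin": 0}
    - {"slide": [0, 0, 0.02], "spin": 0}
    - {"slide": [0, 0, 0], "spin": 0}
    - {"slide": [0, 0, 0], "spin": 0}

```text
clock: 17.95
position: [0.4126, -0.2723, 0.0733]
ee_rot: [-0.002, 0.431, 0.902, 0.0]
contact_force: [-0.4, -0.2, 0.1]
width: 0.0857
```

Call:
servo_tool:
  increments:
    - {"slide": [0, 0, 0], "spin": 0}
    - {"slide": [0, 0, 0], "spin": 0}
    - {"slide": [0, 0, 0], "spin": 0}

```text
clock: 18.25
position: [0.414, -0.2732, 0.0752]
ee_rot: [0.001, 0.431, 0.902, -0.0]
contact_force: [0.5, -0.3, -0.1]
width: 0.0855
```

```bash
python3 -c "
from h import *
st,im=snap('wrist','w14');to(st,.417,-.2715,.015)
cv2.imwrite('pics/w14z.png',cv2.resize(im[130:330,220:460],None,fx=3,fy=3))
"
```

```text
18.25 [ 0.414  -0.2732  0.0752] x-dir 128.97 F [ 0.5 -0.3 -0.1] w 0.0855 q6 -1.4
spin 0 slide -0.0005 0.0034 dz 0.0602 dist 0.003
```

View pics/w14z.png

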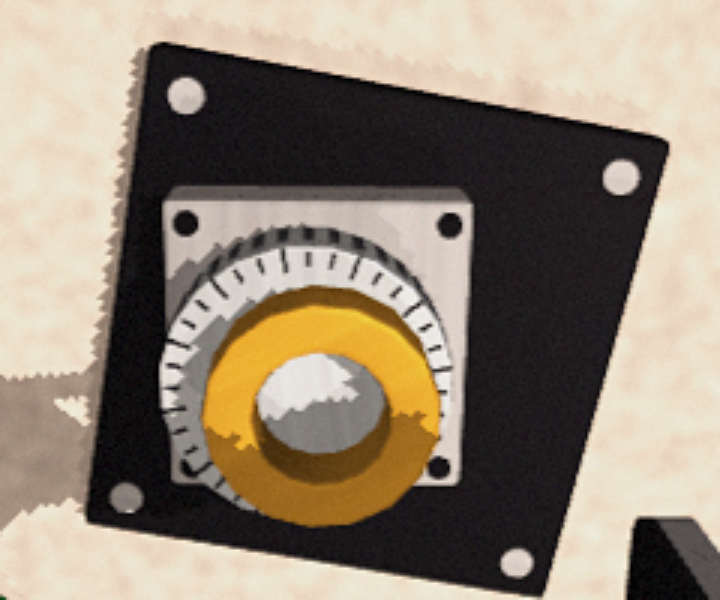

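```bash
python3 -c "
from h import *
st=np.load('pics/w14.npy',allow_pickle=True).item();C=cam('wrist',st)
f=lambda u,v:(220+u/3,130+v/3)
p=back(C,f(322,416),.068);print('ring',p)
a=back(C,f(307,245),.052);print('disc far edge',a, a[:2]-.03*yaw(st)[:2,0])
a=back(C,f(318,200),.032);print('plate far edge',a, a[:2]-.033*yaw(st)[:2,0])
to(manip.get_state(),p[0],p[1],.015)
"
```

```text
ring [ 0.41654268 -0.27237844  0.068     ]
disc far edge [ 0.39594728 -0.251396    0.052     ] [ 0.41481435 -0.27472048]
plate far edge [ 0.39447523 -0.24591852  0.032     ] [ 0.415229   -0.27157545]
spin 0 slide -0.001 0.0025 dz 0.06 dist 0.003
```

Call:
servo_tool:
  increments:
    - {"slide": [-0.001, 0.0025, 0.02], "spin": 0}
    - {"slide": [0, 0, 0.025], "spin": 0}
    - {"slide": [0, 0, 0.01], "spin": 0}
    - {"slide": [0, 0, 0.003], "spin": 0}
    - {"slide": [0, 0, 0], "spin": 0}
    - {"slide": [0, 0, 0], "spin": 0}
    - {"slide": [0, 0, 0], "spin": 0}

```text
clock: 19.0
position: [0.4167, -0.2729, 0.0173]
ee_rot: [0.001, 0.431, 0.902, -0.0]
contact_force: [-0.1, 0.2, -0.9]
width: 0.0854
```

```bash
python3 -c "
from h import *
st,im=snap('wrist','w15');to(st,.4165,-.2724,.012)
"
```

```text
19.0 [ 0.4167 -0.2729  0.0173] x-dir 128.93 F [-0.1  0.2 -0.9] w 0.0854 q6 -1.4
spin 0 slide 0.0005 0.0002 dz 0.0053 dist 0.001
```

View pics/w15.png

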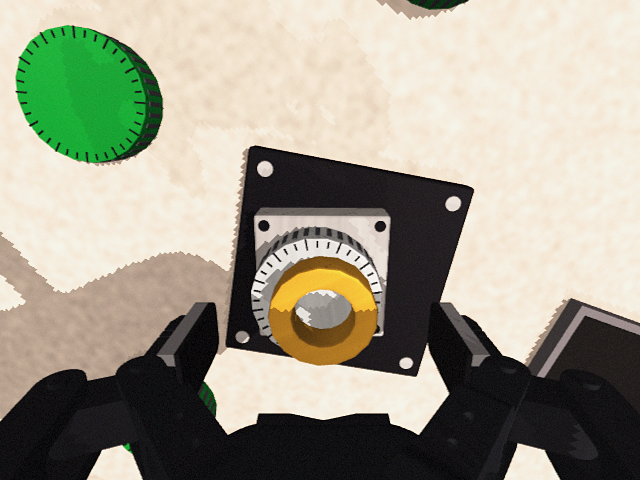

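The ring is centred at (323,310). I'll lower 5 mm and grip it.

Call:
servo_tool:
  increments:
    - {"slide": [0, 0, 0.005], "spin": 0}
    - {"slide": [0, 0, 0], "spin": 0}
    - {"slide": [0, 0, 0], "spin": 0}

```text
clock: 19.35
position: [0.4159, -0.2722, 0.0112]
ee_rot: [-0.0, 0.431, 0.902, 0.0]
contact_force: [-0.5, -0.0, -0.5]
width: 0.0856
```

Call:
servo_tool:
  increments:
    - {"slide": [0, 0, 0], "spin": 0}
    - {"slide": [0, 0, 0], "spin": 0}
    - {"slide": [0, 0, 0], "spin": 0}
    - {"slide": [0, 0, 0], "spin": 0}
    - {"slide": [0, 0, 0], "spin": 0}
  hand: 0
  newtons: 45

```text
clock: 19.85
position: [0.4162, -0.2724, 0.0118]
ee_rot: [0.0, 0.431, 0.902, 0.0]
contact_force: [-1.6, 1.5, 5.2]
width: 0.0442
```

Call:
servo_tool:
  increments:
    - {"slide": [0, 0, -0.005], "spin": 0}
    - {"slide": [0, 0, -0.02], "spin": 0}
    - {"slide": [0, 0, -0.035], "spin": 0}
    - {"slide": [0, 0, -0.02], "spin": 0}
    - {"slide": [0, 0, 0], "spin": 0}

```text
clock: 20.35
position: [0.4179, -0.274, 0.094]
ee_rot: [0.003, 0.431, 0.902, -0.001]
contact_force: [-0.3, -0.2, -0.9]
width: 0.0441
```

```bash
python3 -c "
from h import *
st,im=snap('wrist','w16');to(st,.488,.012)
"
```

```text
20.35 [ 0.4179 -0.274   0.094 ] x-dir 128.93 F [-0.3 -0.2 -0.9] w 0.0441 q6 -1.4
spin 0 slide 0.1784 0.2342 dz None dist 0.294
```

View pics/w16.png

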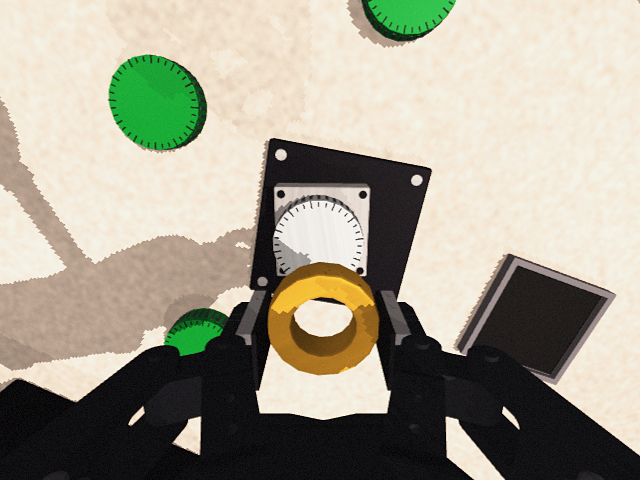

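Call:
servo_tool:
  increments:
    - {"slide": [0.0255, 0.0335, 0], "spin": 0}
    - {"slide": [0.0255, 0.0335, 0], "spin": 0}
    - {"slide": [0.0255, 0.0335, 0], "spin": 0}
    - {"slide": [0.0255, 0.0335, 0], "spin": 0}
    - {"slide": [0.0255, 0.0335, 0], "spin": 0}
    - {"slide": [0.0255, 0.0335, 0], "spin": 0}
    - {"slide": [0.0255, 0.0335, 0], "spin": 0}
    - {"slide": [0, 0, 0], "spin": 0}

```text
clock: 21.2
position: [0.4857, 0.0186, 0.0896]
ee_rot: [-0.002, 0.429, 0.903, 0.001]
contact_force: [-0.3, 0.1, -0.8]
width: 0.0436
```

Call:
servo_tool:
  increments:
    - {"slide": [0, 0, 0], "spin": 0}
    - {"slide": [0, 0, 0], "spin": 0}
    - {"slide": [0, 0, 0], "spin": 0}
    - {"slide": [0, 0, 0], "spin": 0}
    - {"slide": [0, 0, 0], "spin": 0}

```text
clock: 21.7
position: [0.4862, 0.013, 0.0914]
ee_rot: [-0.0, 0.432, 0.902, -0.0]
contact_force: [0.3, 0.7, -1.1]
width: 0.0441
```

```bash
python3 -c "
from h import *
st,im=snap('wrist','w17')
cv2.imwrite('pics/w17z.png',cv2.resize(im[120:400,180:480],None,fx=2.1,fy=2.1))
"
```

```text
21.7 [0.4862 0.013  0.0914] x-dir 128.84 F [ 0.3  0.7 -1.1] w 0.0441 q6 -0.79
```

View pics/w17z.png

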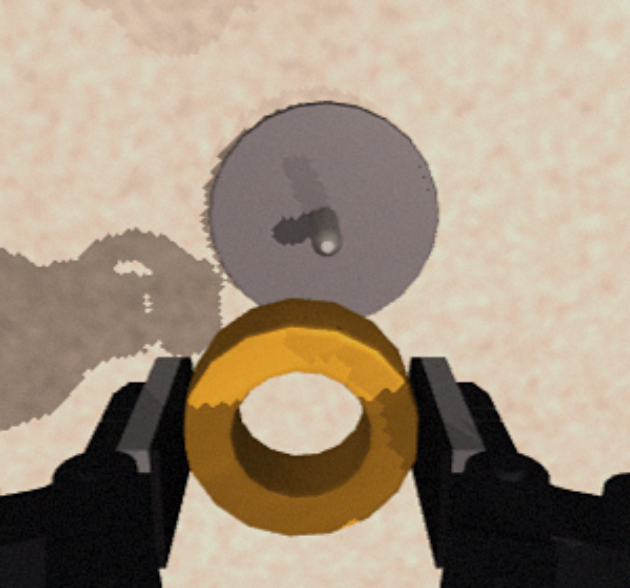

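```bash
python3 -c "
from h import *
st=np.load('pics/w17.npy',allow_pickle=True).item();C=cam('wrist',st)
print('post',back(C,(336.2,236.7),.042),back(C,(334.3,220),.008),'ring',back(C,(323.6,324.8),.1476))
p=(back(C,(336.2,236.7),.042)+back(C,(334.3,220),.008))/2
s=manip.get_state();to(s,p[0],p[1],.02)
"
```

```text
post [0.48979389 0.02276282 0.042     ] [0.48763142 0.02502434 0.008     ] ring [0.486105   0.01350939 0.1476    ]
spin 0 slide 0.0068 0.0087 dz 0.0714 dist 0.011
```

```bash
python3 -c "
from h import *
print(back(cam('scene'),(336.2,223.8),.042),back(cam('side'),(307.9,234),.042))
s=manip.get_state();to(s,.4885,.0225,.02)
"
```

```text
[0.49330028 0.02024822 0.042     ] [0.48736377 0.01576938 0.042     ]
spin 0 slide 0.0059 0.0076 dz 0.0714 dist 0.01
```

Call:
servo_tool:
  increments:
    - {"slide": [0.006, 0.008, 0.01], "spin": 0}
    - {"slide": [0, 0, 0.03], "spin": 0}
    - {"slide": [0, 0, 0.02], "spin": 0}
    - {"slide": [0, 0, 0.005], "spin": 0}
    - {"slide": [0, 0, 0], "spin": 0}
    - {"slide": [0, 0, 0], "spin": 0}
    - {"slide": [0, 0, 0], "spin": 0}
    - {"slide": [0, 0, 0], "spin": 0}

```text
clock: 22.55
position: [0.4896, 0.0235, 0.0273]
ee_rot: [0.001, 0.431, 0.902, 0.0]
contact_force: [-0.0, -0.4, -1.7]
width: 0.0438
```

```bash
python3 -c "
from h import *
st,im=snap('wrist','w18')
cv2.imwrite('pics/w18z.png',cv2.resize(im[120:400,180:480],None,fx=2.1,fy=2.1))
st,im=snap('side','d18')
cv2.imwrite('pics/d18z.png',cv2.resize(im[160:280,250:370],None,fx=4.5,fy=4.5))
"
```

```text
22.55 [0.4896 0.0235 0.0273] x-dir 128.93 F [-0.  -0.4 -1.7] w 0.0438 q6 -0.77
22.6 [0.4894 0.0235 0.0272] x-dir 128.93 F [ 1.2  0.5 -1.5] w 0.0443 q6 -0.77
```

View pics/w18z.png

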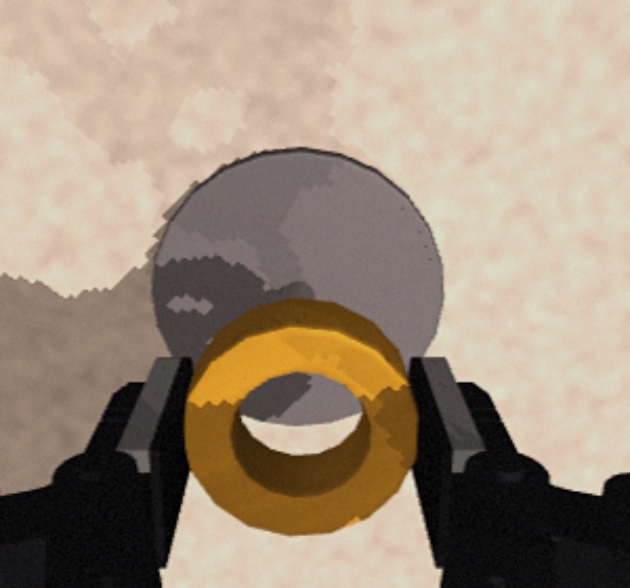

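View pics/d18z.png

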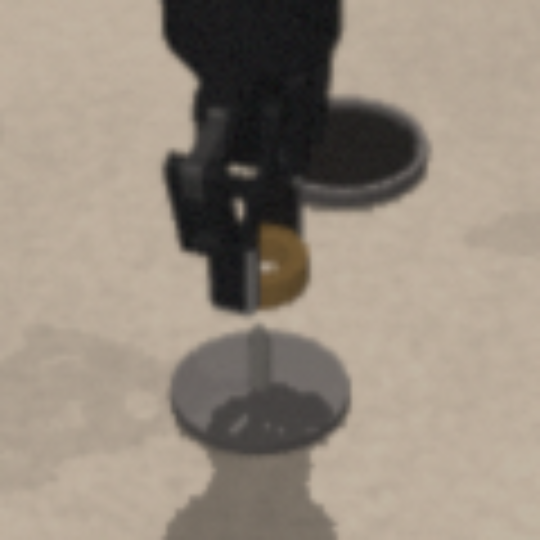

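```bash
python3 -c "
from h import *
st=np.load('pics/w18.npy',allow_pickle=True).item();C=cam('wrist',st);m=yaw(st)
f=lambda u,v:(180+u/2.1,120+v/2.1)
a=back(C,f(298,148),.008);print('foot',a[:2]-.042*m[:2,0]);print('lr',(back(C,f(153,283),.008)+back(C,f(443,283),.008))/2)
print('ring',back(C,f(301.5,430),st['position'][2]+.0562))
s=manip.get_state();print(s['position']);to(s,*(a[:2]-.042*m[:2,0]),-.0322)
"
```

```text
foot [0.48957082 0.02272174]
lr [0.48721782 0.02559543 0.008     ]
ring [0.48937002 0.02405072 0.08349224]
[0.48923706 0.02354188 0.02703522]
spin 0 slide -0.0008 -0.0003 dz 0.0592 dist 0.001
```

Post and ring are aligned to about 1 mm, so I'm lowering.

Call:
servo_tool:
  increments:
    - {"slide": [0, 0, 0.01], "spin": 0}
    - {"slide": [0, 0, 0.015], "spin": 0}
    - {"slide": [0, 0, 0.015], "spin": 0}
    - {"slide": [0, 0, 0.01], "spin": 0}
    - {"slide": [0, 0, 0.004], "spin": 0}
    - {"slide": [0, 0, 0], "spin": 0}
    - {"slide": [0, 0, 0], "spin": 0}
    - {"slide": [0, 0, 0], "spin": 0}

```text
clock: 23.45
position: [0.4894, 0.0235, -0.0271]
ee_rot: [0.001, 0.431, 0.902, 0.0]
contact_force: [0.6, -0.3, -1.1]
width: 0.0439
```

Call:
servo_tool:
  increments:
    - {"slide": [0, 0, 0.002], "spin": 0}
    - {"slide": [0, 0, 0.001], "spin": 0}
    - {"slide": [0, 0, 0], "spin": 0}

```text
clock: 23.75
position: [0.4887, 0.0236, -0.0306]
ee_rot: [-0.0, 0.431, 0.902, 0.0]
contact_force: [0.1, -0.2, -1.3]
width: 0.0443
```

Call:
servo_tool:
  increments:
    - {"slide": [0, 0, 0.002], "spin": 0}
    - {"slide": [0, 0, 0], "spin": 0}

```text
clock: 23.95
position: [0.489, 0.0236, -0.0321]
ee_rot: [0.0, 0.431, 0.902, 0.0]
contact_force: [-1.2, -0.4, 4.9]
width: 0.044
```

Contact came exactly at the predicted height. Opening and rising.

Call:
servo_tool:
  increments:
    - {"slide": [0, 0, 0], "spin": 0}
    - {"slide": [0, 0, 0], "spin": 0}
    - {"slide": [0, 0, 0], "spin": 0}
    - {"slide": [0, 0, 0], "spin": 0}
    - {"slide": [0, 0, 0], "spin": 0}
  hand: 1

```text
clock: 24.45
position: [0.4887, 0.0236, -0.0327]
ee_rot: [-0.0, 0.431, 0.902, 0.0]
contact_force: [-0.6, -0.1, -0.1]
width: 0.0856
```

Call:
servo_tool:
  increments:
    - {"slide": [0, 0, -0.03], "spin": 0}
    - {"slide": [0, 0, -0.035], "spin": 0}
    - {"slide": [0, 0, -0.04], "spin": 0}
    - {"slide": [0, 0, -0.01], "spin": 0}

```text
clock: 24.85
position: [0.4918, 0.0234, 0.0864]
ee_rot: [0.004, 0.431, 0.902, 0.001]
contact_force: [0.2, -0.2, 0.2]
width: 0.0857
```

```bash
python3 -c "
from h import *
st,im=snap('wrist','w20');to(st,.4148,-.2740)
"
```

```text
24.85 [0.4918 0.0234 0.0864] x-dir 128.94 F [ 0.2 -0.2  0.2] w 0.0857 q6 -0.77
spin 0 slide -0.1829 -0.2468 dz None dist 0.307
```

View pics/w20.png

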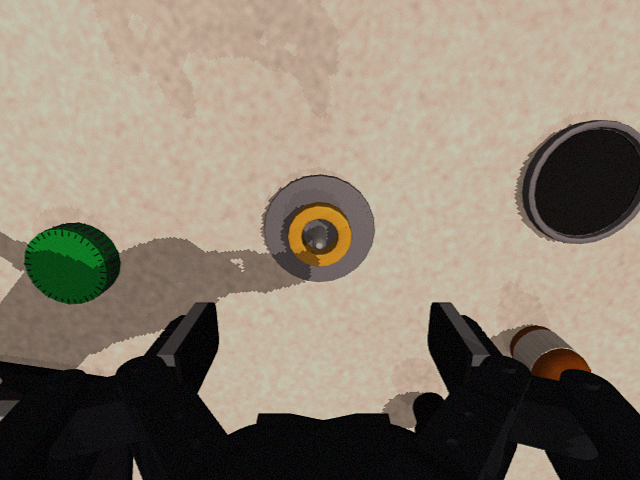

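The ring lies flat over the post at (320,235). Next is the disc.

Call:
servo_tool:
  increments:
    - {"slide": [-0.026, -0.035, 0], "spin": 0}
    - {"slide": [-0.026, -0.035, 0], "spin": 0}
    - {"slide": [-0.026, -0.035, 0], "spin": 0}
    - {"slide": [-0.026, -0.035, 0], "spin": 0}
    - {"slide": [-0.026, -0.035, 0], "spin": 0}
    - {"slide": [-0.026, -0.035, 0], "spin": 0}
    - {"slide": [-0.026, -0.035, 0.01], "spin": 0}
    - {"slide": [0, 0, 0.02], "spin": 0}

```text
clock: 25.7
position: [0.4126, -0.2781, 0.052]
ee_rot: [0.002, 0.433, 0.901, -0.002]
contact_force: [0.3, 0.5, -0.4]
width: 0.0856
```

Call:
servo_tool:
  increments:
    - {"slide": [0, 0, 0], "spin": 0}
    - {"slide": [0, 0, 0], "spin": 0}
    - {"slide": [0, 0, 0], "spin": 0}
    - {"slide": [0, 0, 0], "spin": 0}
    - {"slide": [0, 0, 0], "spin": 0}

```text
clock: 26.2
position: [0.4131, -0.2715, 0.053]
ee_rot: [0.001, 0.43, 0.903, -0.0]
contact_force: [-0.1, 0.3, 0.8]
width: 0.0852
```

```bash
python3 -c "
from h import *
st,im=snap('wrist','w21')
cv2.imwrite('pics/w21z.png',cv2.resize(im[130:330,220:460],None,fx=3,fy=3))
"
```

```text
26.2 [ 0.4131 -0.2715  0.053 ] x-dir 129.01 F [-0.1  0.3  0.8] w 0.0852 q6 -1.4
```

View pics/w21z.png

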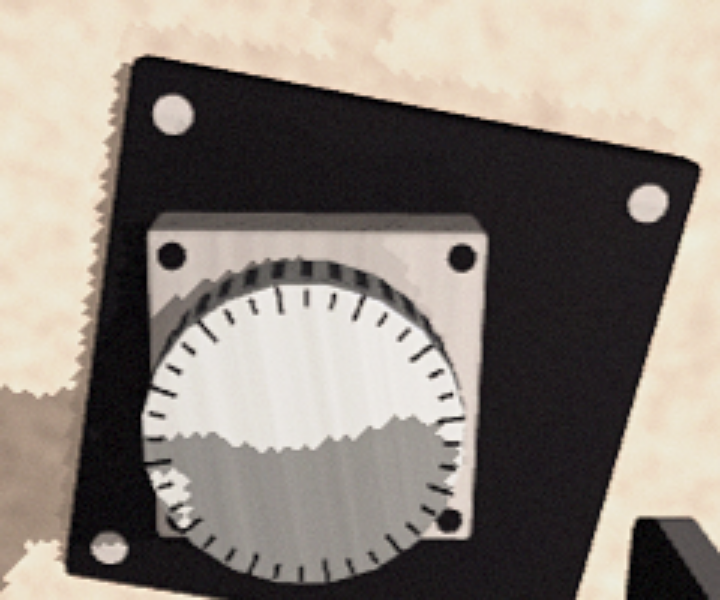

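```bash
python3 -c "
from h import *
st=np.load('pics/w21.npy',allow_pickle=True).item();C=cam('wrist',st)
f=lambda u,v:(220+u/3,130+v/3)
p=back(C,f(303,431),.052);print('disc',p)
a=back(C,f(318,232),.032);print('plate', a[:2]-.033*yaw(st)[:2,0])
to(manip.get_state(),p[0],p[1],-.008)
"
```

```text
disc [ 0.41319709 -0.27328912  0.052     ]
plate [ 0.41553914 -0.27166815]
spin 0 slide -0.0014 -0.0009 dz 0.061 dist 0.002
```

Call:
servo_tool:
  increments:
    - {"slide": [-0.001, -0.001, 0.02], "spin": 0}
    - {"slide": [0, 0, 0.02], "spin": 0}
    - {"slide": [0, 0, 0.01], "spin": 0}
    - {"slide": [0, 0, 0.006], "spin": 0}
    - {"slide": [0, 0, 0], "spin": 0}
    - {"slide": [0, 0, 0], "spin": 0}
    - {"slide": [0, 0, 0], "spin": 0}

```text
clock: 26.95
position: [0.413, -0.2738, -0.0029]
ee_rot: [0.001, 0.431, 0.902, -0.0]
contact_force: [-0.9, 0.1, 0.0]
width: 0.0853
```

```bash
python3 -c "
from h import *
st,im=snap('wrist','w22');to(st,.4132,-.2733,-.008)
"
```

```text
26.95 [ 0.413  -0.2738 -0.0029] x-dir 128.93 F [-0.9  0.1  0. ] w 0.0853 q6 -1.41
spin 0 slide 0.0003 0.0005 dz 0.0051 dist 0.001
```

View pics/w22.png

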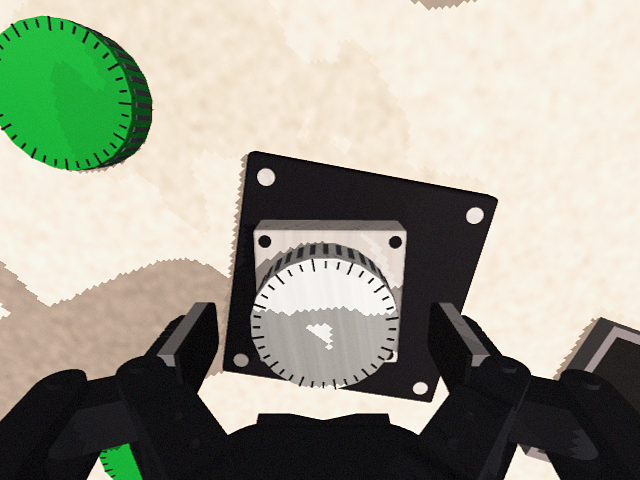

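Centred at x≈325. I'll lower the last 5 mm and grip.

Call:
servo_tool:
  increments:
    - {"slide": [0, 0, 0.005], "spin": 0}
    - {"slide": [0, 0, 0], "spin": 0}
    - {"slide": [0, 0, 0], "spin": 0}

```text
clock: 27.3
position: [0.4122, -0.2732, -0.0088]
ee_rot: [-0.0, 0.431, 0.902, 0.0]
contact_force: [-0.5, -0.4, 0.5]
width: 0.0857
```

Call:
servo_tool:
  increments:
    - {"slide": [0, 0, 0], "spin": 0}
    - {"slide": [0, 0, 0], "spin": 0}
    - {"slide": [0, 0, 0], "spin": 0}
    - {"slide": [0, 0, 0], "spin": 0}
  hand: 0
  newtons: 50

```text
clock: 27.7
position: [0.4126, -0.2735, -0.0081]
ee_rot: [0.0, 0.431, 0.902, -0.0]
contact_force: [-0.8, 0.8, 4.6]
width: 0.0579
```

Call:
servo_tool:
  increments:
    - {"slide": [0, 0, -0.005], "spin": 0}
    - {"slide": [0, 0, -0.02], "spin": 0}
    - {"slide": [0, 0, -0.035], "spin": 0}
    - {"slide": [0, 0, -0.04], "spin": 0}
    - {"slide": [0, 0, 0], "spin": 0}
    - {"slide": [0, 0, 0], "spin": 0}

```text
clock: 28.3
position: [0.4126, -0.2735, 0.0919]
ee_rot: [0.001, 0.431, 0.902, -0.0]
contact_force: [0.2, 0.1, -1.8]
width: 0.0582
```

```bash
python3 -c "
from h import *
st,im=snap('wrist','w23');to(st,.619,.169)
"
```

```text
28.3 [ 0.4126 -0.2735  0.0919] x-dir 128.93 F [ 0.2  0.1 -1.8] w 0.0582 q6 -1.41
spin 0 slide 0.2145 0.4387 dz None dist 0.488
```

View pics/w23.png

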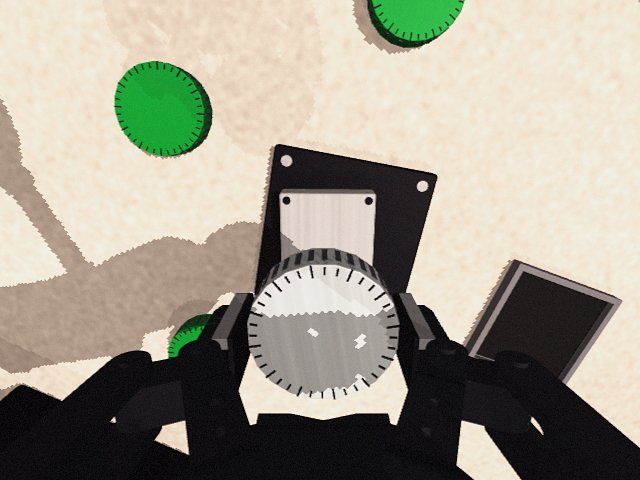

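Call:
servo_tool:
  increments:
    - {"slide": [0.0215, 0.044, 0], "spin": 0}
    - {"slide": [0.0215, 0.044, 0], "spin": 0}
    - {"slide": [0.0215, 0.044, 0], "spin": 0}
    - {"slide": [0.0215, 0.044, 0], "spin": 0}
    - {"slide": [0.0215, 0.044, 0], "spin": 0}
    - {"slide": [0.0215, 0.044, 0], "spin": 0}
    - {"slide": [0.0215, 0.044, 0], "spin": 0}
    - {"slide": [0.0215, 0.044, 0], "spin": 0}

```text
clock: 29.15
position: [0.5769, 0.0835, 0.0889]
ee_rot: [-0.002, 0.431, 0.902, -0.001]
contact_force: [0.7, -0.4, -1.9]
width: 0.0587
```

Call:
servo_tool:
  increments:
    - {"slide": [0.0215, 0.044, 0], "spin": 0}
    - {"slide": [0.0215, 0.044, 0], "spin": 0}
    - {"slide": [0, 0, 0], "spin": 0}
    - {"slide": [0, 0, 0], "spin": 0}
    - {"slide": [0, 0, 0], "spin": 0}
    - {"slide": [0, 0, 0], "spin": 0}
    - {"slide": [0, 0, 0], "spin": 0}
    - {"slide": [0, 0, 0], "spin": 0}

```text
clock: 29.95
position: [0.6194, 0.1694, 0.0917]
ee_rot: [0.0, 0.432, 0.902, 0.0]
contact_force: [-0.2, 0.9, -1.0]
width: 0.0583
```

```bash
python3 -c "
from h import *
st,im=snap('wrist','w24')
"
```

```text
29.95 [0.6194 0.1694 0.0917] x-dir 128.85 F [-0.2  0.9 -1. ] w 0.0583 q6 -0.52
```

View pics/w24.png

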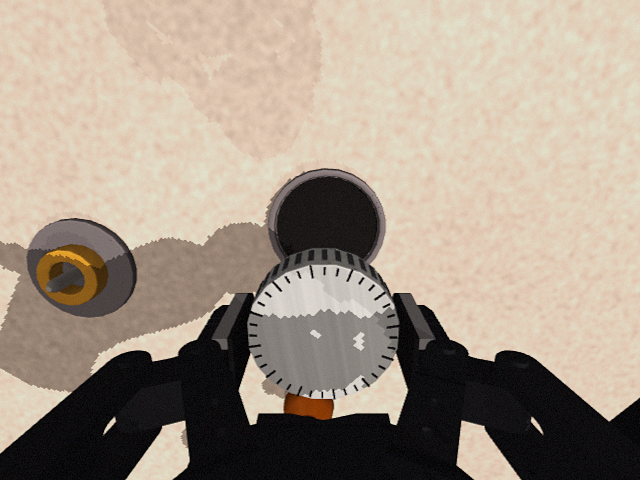

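```bash
python3 -c "
from h import *
st=np.load('pics/w24.npy',allow_pickle=True).item();C=cam('wrist',st);m=yaw(st)
a=back(C,(326,169),.01);print(a[:2]-.045*m[:2,0]); b=back(C,(268,218),.01);c=back(C,(385.5,218),.01);print((b+c)/2,np.linalg.norm(b-c))
d=a[:2]-.045*m[:2,0]
s=manip.get_state();to(s,*d,-.035)
"
```

```text
[0.6200427  0.17225263]
[0.61515192 0.17936223 0.01      ] 0.08844950731307281
spin 0 slide 0.0017 0.0021 dz 0.1267 dist 0.003
```

Call:
servo_tool:
  increments:
    - {"slide": [0.002, 0.002, 0.02], "spin": 0}
    - {"slide": [0, 0, 0.035], "spin": 0}
    - {"slide": [0, 0, 0.03], "spin": 0}
    - {"slide": [0, 0, 0.015], "spin": 0}
    - {"slide": [0, 0, 0.005], "spin": 0}
    - {"slide": [0, 0, 0], "spin": 0}
    - {"slide": [0, 0, 0], "spin": 0}
    - {"slide": [0, 0, 0], "spin": 0}

```text
clock: 30.8
position: [0.621, 0.1733, -0.0121]
ee_rot: [0.001, 0.431, 0.902, 0.001]
contact_force: [0.5, 0.0, -0.8]
width: 0.0579
```

```bash
python3 -c "
from h import *
st,im=snap('side','d25');to(st,.62,.1723,-.035)
cv2.imwrite('pics/d25z.png',cv2.resize(im[130:230,270:400],None,fx=5,fy=5))
"
```

```text
30.8 [ 0.621   0.1733 -0.0121] x-dir 128.93 F [ 0.5  0.  -0.8] w 0.0579 q6 -0.52
spin 0 slide -0.0002 -0.0015 dz 0.0229 dist 0.001
```

View pics/d25z.png

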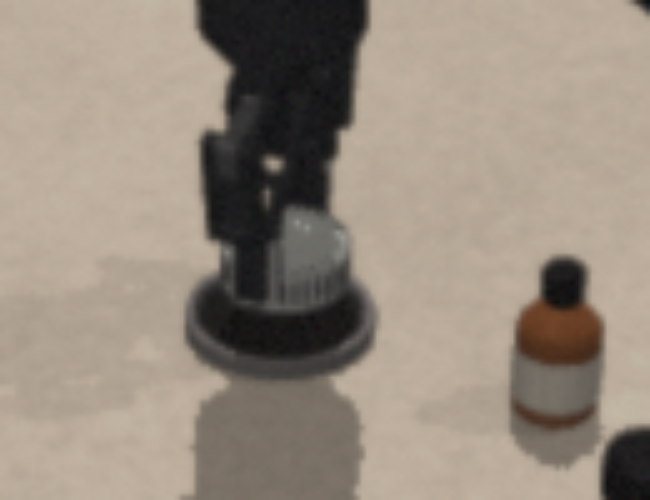

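Call:
servo_tool:
  increments:
    - {"slide": [0, -0.001, 0.008], "spin": 0}
    - {"slide": [0, 0, 0.007], "spin": 0}
    - {"slide": [0, 0, 0.003], "spin": 0}
    - {"slide": [0, 0, 0], "spin": 0}
    - {"slide": [0, 0, 0], "spin": 0}

```text
clock: 31.35
position: [0.619, 0.1726, -0.0319]
ee_rot: [-0.0, 0.431, 0.902, -0.0]
contact_force: [0.0, 0.2, -0.8]
width: 0.0584
```

Call:
servo_tool:
  increments:
    - {"slide": [0, 0, 0.002], "spin": 0}
    - {"slide": [0, 0, 0.001], "spin": 0}
    - {"slide": [0, 0, 0], "spin": 0}

```text
clock: 31.65
position: [0.619, 0.1725, -0.0347]
ee_rot: [-0.0, 0.431, 0.902, -0.0]
contact_force: [0.1, -0.4, -2.2]
width: 0.0585
```

Call:
servo_tool:
  increments:
    - {"slide": [0, 0, 0.001], "spin": 0}
    - {"slide": [0, 0, 0.0005], "spin": 0}
    - {"slide": [0, 0, 0], "spin": 0}

```text
clock: 31.95
position: [0.6192, 0.1726, -0.0351]
ee_rot: [0.0, 0.431, 0.902, 0.0]
contact_force: [-1.8, -0.7, 5.3]
width: 0.0579
```

Seated exactly at the predicted height. I'll release and rise.

Call:
servo_tool:
  increments:
    - {"slide": [0, 0, 0], "spin": 0}
    - {"slide": [0, 0, 0], "spin": 0}
    - {"slide": [0, 0, 0], "spin": 0}
    - {"slide": [0, 0, 0], "spin": 0}
    - {"slide": [0, 0, 0], "spin": 0}
  hand: 1

```text
clock: 32.45
position: [0.619, 0.1726, -0.0363]
ee_rot: [-0.0, 0.431, 0.902, -0.0]
contact_force: [0.6, 0.2, -0.7]
width: 0.0856
```

Call:
servo_tool:
  increments:
    - {"slide": [0, 0, -0.03], "spin": 0}
    - {"slide": [0, 0, -0.035], "spin": 0}
    - {"slide": [0, 0, -0.04], "spin": 0}
    - {"slide": [0, 0, -0.015], "spin": 0}

```text
clock: 32.85
position: [0.6216, 0.173, 0.0883]
ee_rot: [0.003, 0.431, 0.902, 0.002]
contact_force: [-0.2, 0.6, -0.0]
width: 0.0854
```

```bash
python3 -c "
from h import *
st,im=snap('wrist','w26');to(st,.4155,-.2715)
"
```

```text
32.85 [0.6216 0.173  0.0883] x-dir 128.93 F [-0.2  0.6 -0. ] w 0.0854 q6 -0.52
spin 0 slide -0.2162 -0.4397 dz None dist 0.49
```

View pics/w26.png

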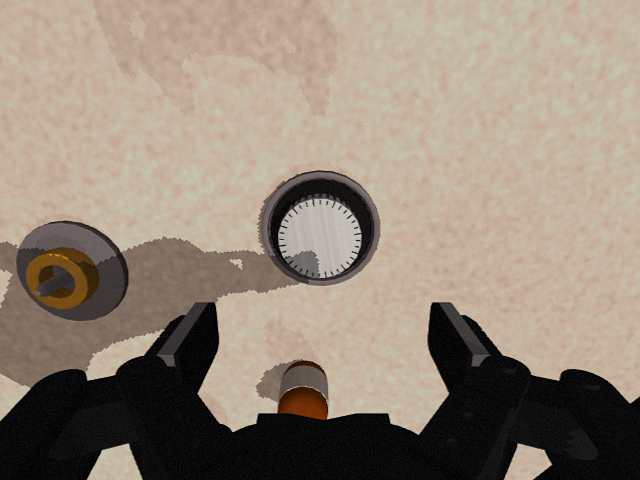

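The disc lies flat inside the large dish at (320,238). Next is the base plate.

Call:
servo_tool:
  increments:
    - {"slide": [-0.0213, -0.044, 0], "spin": 0}
    - {"slide": [-0.0213, -0.044, 0], "spin": 0}
    - {"slide": [-0.0213, -0.044, 0], "spin": 0}
    - {"slide": [-0.0213, -0.044, 0], "spin": 0}
    - {"slide": [-0.0213, -0.044, 0], "spin": 0}
    - {"slide": [-0.0213, -0.044, 0], "spin": 0}
    - {"slide": [-0.0213, -0.044, 0], "spin": 0}
    - {"slide": [-0.0213, -0.044, 0], "spin": 0}

```text
clock: 33.7
position: [0.4508, -0.1824, 0.0832]
ee_rot: [-0.0, 0.431, 0.902, 0.0]
contact_force: [0.4, 0.0, 0.2]
width: 0.0854
```

Call:
servo_tool:
  increments:
    - {"slide": [-0.0213, -0.044, 0], "spin": 0}
    - {"slide": [-0.0213, -0.044, 0.02], "spin": 0}
    - {"slide": [0, 0, 0.03], "spin": 0}
    - {"slide": [0, 0, 0], "spin": 0}
    - {"slide": [0, 0, 0], "spin": 0}
    - {"slide": [0, 0, 0], "spin": 0}
    - {"slide": [0, 0, 0], "spin": 0}
    - {"slide": [0, 0, 0], "spin": 0}

```text
clock: 34.5
position: [0.4127, -0.267, 0.0359]
ee_rot: [0.001, 0.43, 0.903, -0.0]
contact_force: [0.4, -0.4, -1.0]
width: 0.0856
```

```bash
python3 -c "
from h import *
st,im=snap('wrist','w27')
cv2.imwrite('pics/w27z.png',cv2.resize(im[130:370,200:460],None,fx=2.5,fy=2.5))
"
```

```text
34.5 [ 0.4127 -0.267   0.0359] x-dir 129.03 F [ 0.4 -0.4 -1. ] w 0.0856 q6 -1.4
```

View pics/w27z.png

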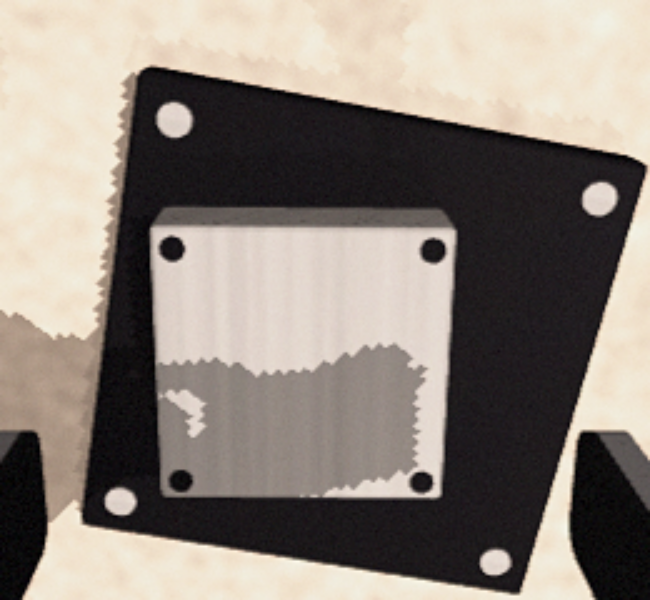

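```bash
python3 -c "
from h import *
st=np.load('pics/w27.npy',allow_pickle=True).item();C=cam('wrist',st);m=yaw(st)
f=lambda u,v:(200+u/2.5,130+v/2.5)
P=[back(C,f(*q),.032) for q in((150,226),(456,229),(440,497),(162,497))]
p=np.mean(P,0);print('plate',p)
for i in range(4): v=P[i]-P[i-1];print(np.degrees(np.arctan2(v[1],v[0])).round(1)%90,np.linalg.norm(v).round(4))
s=manip.get_state();m=yaw(s);print('jaw',np.degrees(np.arctan2(m[1,1],m[0,1])));to(s,p[0],p[1],-.028)
"
```

```text
plate [ 0.4148823  -0.27152974  0.032     ]
38.5 0.0653
38.4 0.0651
38.5 0.0647
39.0 0.0651
jaw 39.01576659960668
spin 0 slide -0.005 -0.0011 dz 0.0638 dist 0.005
```

Call:
servo_tool:
  increments:
    - {"slide": [-0.004, -0.001, 0.02], "spin": 0}
    - {"slide": [0, 0, 0.02], "spin": 0}
    - {"slide": [0, 0, 0.012], "spin": 0}
    - {"slide": [0, 0, 0.005], "spin": 0}
    - {"slide": [0, 0, 0], "spin": 0}
    - {"slide": [0, 0, 0], "spin": 0}
    - {"slide": [0, 0, 0], "spin": 0}
    - {"slide": [0, 0, 0], "spin": 0}

```text
clock: 35.35
position: [0.4139, -0.2714, -0.0214]
ee_rot: [0.001, 0.431, 0.902, -0.0]
contact_force: [-0.6, -0.0, -0.1]
width: 0.0854
```

```bash
python3 -c "
from h import *
st,im=snap('wrist','w28');to(st,.4149,-.2715,-.029)
"
```

```text
35.35 [ 0.4139 -0.2714 -0.0214] x-dir 128.94 F [-0.6 -0.  -0.1] w 0.0854 q6 -1.4
spin 0 slide -0.0007 0.0007 dz 0.0076 dist 0.001
```

View pics/w28.png

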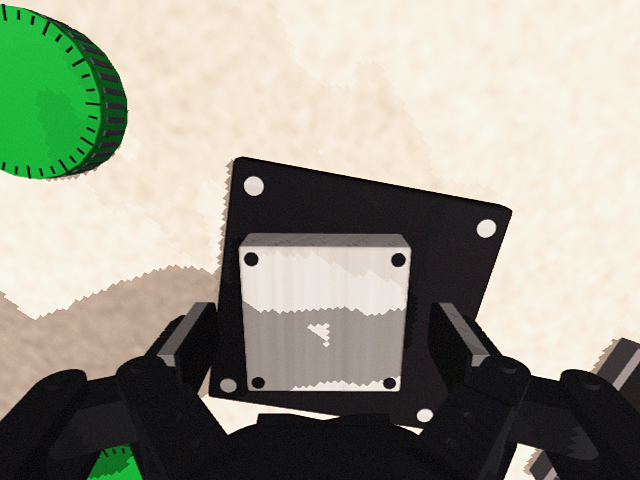

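The plate is centred and square between the pads. I'll lower 7 mm, close and lift.

Call:
servo_tool:
  increments:
    - {"slide": [-0.001, 0.0005, 0.004], "spin": 0}
    - {"slide": [0, 0, 0.002], "spin": 0}
    - {"slide": [0, 0, 0], "spin": 0}
    - {"slide": [0, 0, 0], "spin": 0}

```text
clock: 35.8
position: [0.4144, -0.2713, -0.0283]
ee_rot: [-0.0, 0.431, 0.902, 0.0]
contact_force: [0.9, -0.9, -0.9]
width: 0.0851
```

Call:
servo_tool:
  increments:
    - {"slide": [0, 0, 0], "spin": 0}
    - {"slide": [0, 0, 0], "spin": 0}
    - {"slide": [0, 0, 0], "spin": 0}
    - {"slide": [0, 0, 0], "spin": 0}
  hand: 0
  newtons: 60

```text
clock: 36.2
position: [0.4146, -0.2715, -0.0276]
ee_rot: [0.0, 0.431, 0.902, 0.0]
contact_force: [0.5, 1.2, 5.3]
width: 0.0644
```

Call:
servo_tool:
  increments:
    - {"slide": [0, 0, -0.005], "spin": 0}
    - {"slide": [0, 0, -0.02], "spin": 0}
    - {"slide": [0, 0, -0.035], "spin": 0}
    - {"slide": [0, 0, -0.04], "spin": 0}
    - {"slide": [0, 0, 0], "spin": 6.8}
    - {"slide": [0, 0, 0], "spin": 6.8}
    - {"slide": [0, 0, 0], "spin": 6.8}
    - {"slide": [0, 0, 0], "spin": 0}

```text
clock: 37.0
position: [0.4141, -0.2711, 0.0717]
ee_rot: [-0.0, 0.584, 0.812, 0.0]
contact_force: [-0.3, -0.8, -3.0]
width: 0.0645
```

```bash
python3 -c "
from h import *
st,im=snap('wrist','w29');to(st,.6065,-.229)
"
```

```text
37.0 [ 0.4141 -0.2711  0.0717] x-dir 108.55 F [-0.3 -0.8 -3. ] w 0.0645 q6 -1.04
spin 0 slide -0.0213 0.1958 dz None dist 0.197
```

View pics/w29.png

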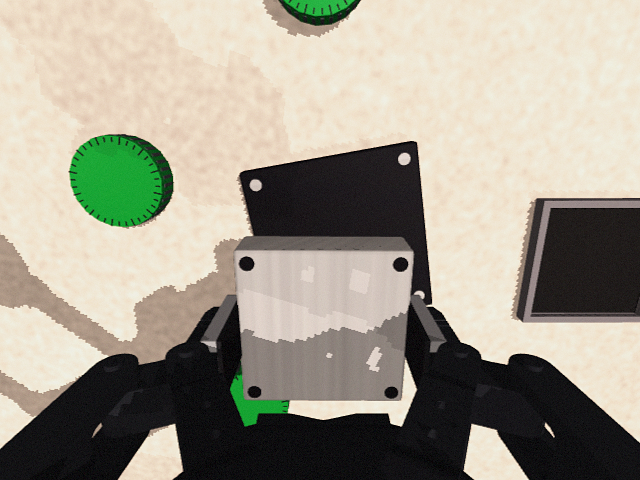

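Plate held, and the tray is now parallel to it. Moving over the tray.

Call:
servo_tool:
  increments:
    - {"slide": [-0.0043, 0.039, 0], "spin": 0}
    - {"slide": [-0.0043, 0.039, 0], "spin": 0}
    - {"slide": [-0.0043, 0.039, 0], "spin": 0}
    - {"slide": [-0.0043, 0.039, 0], "spin": 0}
    - {"slide": [-0.0043, 0.039, 0], "spin": 0}
    - {"slide": [0, 0, 0], "spin": 0}
    - {"slide": [0, 0, 0], "spin": 0}
    - {"slide": [0, 0, 0], "spin": 0}

```text
clock: 37.85
position: [0.6047, -0.2296, 0.0712]
ee_rot: [-0.001, 0.584, 0.812, -0.0]
contact_force: [-0.1, 0.0, -2.6]
width: 0.0645
```

Call:
servo_tool:
  increments:
    - {"slide": [0, 0, 0], "spin": 0}
    - {"slide": [0, 0, 0], "spin": 0}
    - {"slide": [0, 0, 0], "spin": 0}

```text
clock: 38.15
position: [0.6057, -0.2302, 0.0723]
ee_rot: [0.0, 0.584, 0.812, 0.0]
contact_force: [0.4, 0.2, -2.3]
width: 0.0647
```

```bash
python3 -c "
from h import *
st,im=snap('wrist','w30')
"
```

```text
38.15 [ 0.6057 -0.2302  0.0723] x-dir 108.5 F [ 0.4  0.2 -2.3] w 0.0647 q6 -0.79
```

View pics/w30.png

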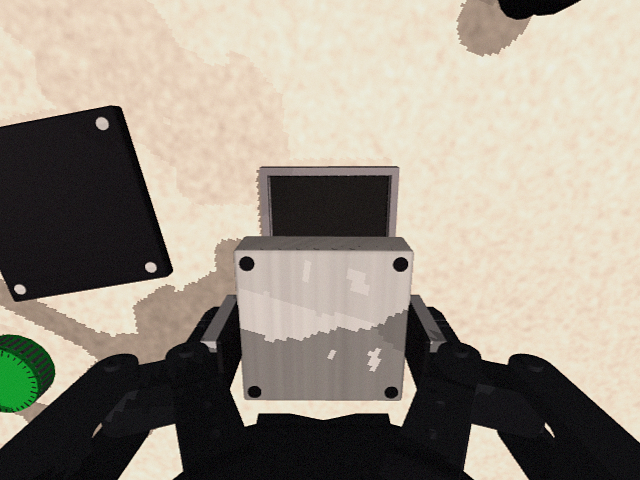

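```bash
python3 -c "
from h import *
st=np.load('pics/w30.npy',allow_pickle=True).item();C=cam('wrist',st);m=yaw(st)
a=back(C,(260,167.),.01);b=back(C,(399,166.5),.01);v=b-a;print(np.linalg.norm(v),np.degrees(np.arctan2(v[1],v[0])),np.degrees(np.arctan2(m[1,1],m[0,1])))
c=(a+b)[:2]/2-.047*m[:2,0];print(c)
s=manip.get_state();to(s,*c,-.0346)
"
```

```text
0.09297537043001379 18.689932389832588 18.500656761826825
[ 0.60889086 -0.2256127 ]
spin 0 slide 0.0033 0.0044 dz 0.1068 dist 0.006
```

Call:
servo_tool:
  increments:
    - {"slide": [0.0025, 0.004, 0.02], "spin": 0}
    - {"slide": [0, 0, 0.03], "spin": 0}
    - {"slide": [0, 0, 0.02], "spin": 0}
    - {"slide": [0, 0, 0.01], "spin": 0}
    - {"slide": [0, 0, 0], "spin": 0}
    - {"slide": [0, 0, 0], "spin": 0}
    - {"slide": [0, 0, 0], "spin": 0}
    - {"slide": [0, 0, 0], "spin": 0}

```text
clock: 39.0
position: [0.6101, -0.2267, -0.0067]
ee_rot: [0.001, 0.584, 0.812, 0.0]
contact_force: [0.4, -0.5, -1.6]
width: 0.0645
```

```bash
python3 -c "
from h import *
st,im=snap('side','d31');to(st,.6085,-.2265,-.0346)
cv2.imwrite('pics/d31z.png',cv2.resize(im[210:340,360:490],None,fx=4.5,fy=4.5))
st,im=snap('scene','s31')
cv2.imwrite('pics/s31z.png',cv2.resize(im[240:350,270:390],None,fx=5,fy=5))
"
```

```text
39.0 [ 0.6101 -0.2267 -0.0067] x-dir 108.53 F [ 0.4 -0.5 -1.6] w 0.0645 q6 -0.79
spin 0 slide 0.0007 -0.0015 dz 0.0279 dist 0.002
39.05 [ 0.61   -0.2266 -0.0069] x-dir 108.53 F [ 0.2 -0.8 -3.3] w 0.0644 q6 -0.79
```

View pics/d31z.png

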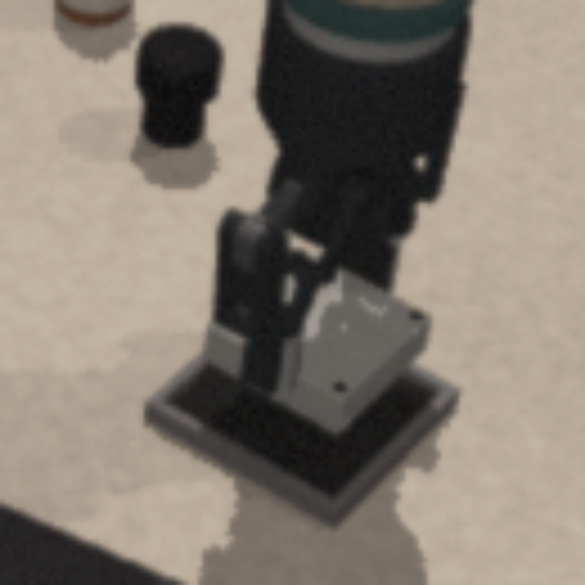

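View pics/s31z.png

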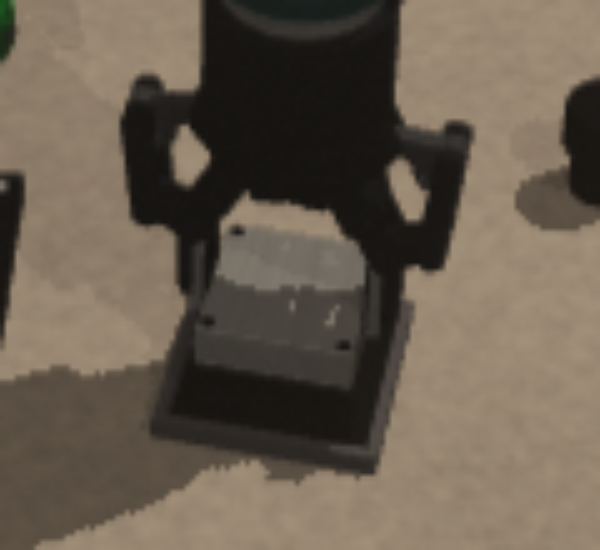

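```bash
python3 -c "
from h import *
D=cam('side');S=cam('scene')
d=lambda u,v:(360+u/4.5,210+v/4.5); s=lambda u,v:(270+u/5,240+v/5)
m=yaw(manip.get_state());zb=.033
def loc(C,p,t,zt=.01):
    v=(back(C,p,zb)-back(C,t,zt))[:2]; return (m[:2,0]@v).round(4),(m[:2,1]@v).round(4)
print('side near corner',loc(D,d(340,432),d(336,512)))
print('scene L',loc(S,s(195,362),s(153,424)),'R',loc(S,s(353,388),s(377,462)))
"
```

```text
side near corner (np.float64(0.013), np.float64(0.0174))
scene L (np.float64(0.016), np.float64(0.0137)) R (np.float64(0.016), np.float64(-0.0138))
```

Within 3 mm of centre in both views, so I'm lowering.

Call:
servo_tool:
  increments:
    - {"slide": [0, -0.001, 0.008], "spin": 0}
    - {"slide": [0, 0, 0.007], "spin": 0}
    - {"slide": [0, 0, 0.004], "spin": 0}
    - {"slide": [0, 0, 0.002], "spin": 0}
    - {"slide": [0, 0, 0], "spin": 0}
    - {"slide": [0, 0, 0], "spin": 0}
    - {"slide": [0, 0, 0], "spin": 0}

```text
clock: 39.8
position: [0.6086, -0.2267, -0.0288]
ee_rot: [0.0, 0.584, 0.812, 0.0]
contact_force: [1.0, -0.6, -2.6]
width: 0.0643
```

Call:
servo_tool:
  increments:
    - {"slide": [0, 0, 0.001], "spin": 0}
    - {"slide": [0, 0, 0.001], "spin": 0}
    - {"slide": [0, 0, 0], "spin": 0}

```text
clock: 40.1
position: [0.6082, -0.2265, -0.0311]
ee_rot: [-0.0, 0.584, 0.812, 0.0]
contact_force: [0.5, -0.3, -3.6]
width: 0.0647
```

Call:
servo_tool:
  increments:
    - {"slide": [0, 0, 0.002], "spin": 0}
    - {"slide": [0, 0, 0.001], "spin": 0}
    - {"slide": [0, 0, 0], "spin": 0}

```text
clock: 40.4
position: [0.6081, -0.2265, -0.0343]
ee_rot: [-0.0, 0.584, 0.812, -0.0]
contact_force: [-0.2, -0.3, -2.5]
width: 0.0645
```

Call:
servo_tool:
  increments:
    - {"slide": [0, 0, 0.001], "spin": 0}
    - {"slide": [0, 0, 0], "spin": 0}

```text
clock: 40.6
position: [0.6083, -0.2266, -0.0346]
ee_rot: [0.0, 0.584, 0.812, 0.0]
contact_force: [-0.9, 0.3, 1.8]
width: 0.0644
```

Contact at the predicted height, so the plate is down flat. I'll release, rise and check everything.

Call:
servo_tool:
  increments:
    - {"slide": [0, 0, 0], "spin": 0}
    - {"slide": [0, 0, 0], "spin": 0}
    - {"slide": [0, 0, 0], "spin": 0}
    - {"slide": [0, 0, 0], "spin": 0}
    - {"slide": [0, 0, 0], "spin": 0}
  hand: 1

```text
clock: 41.1
position: [0.6083, -0.2265, -0.0351]
ee_rot: [0.0, 0.584, 0.812, 0.0]
contact_force: [-0.9, -0.1, 0.3]
width: 0.0851
```

Call:
servo_tool:
  increments:
    - {"slide": [0, 0, -0.02], "spin": 0}
    - {"slide": [0, 0, -0.035], "spin": 0}
    - {"slide": [0, 0, -0.04], "spin": 0}
    - {"slide": [0, 0, -0.04], "spin": 0}
    - {"slide": [0, -0.04, -0.02], "spin": 0}
    - {"slide": [0, -0.04, 0], "spin": 0}
    - {"slide": [0, -0.04, 0], "spin": 0}
    - {"slide": [0, -0.04, 0], "spin": 0}

```text
clock: 41.9
position: [0.4552, -0.2777, 0.1203]
ee_rot: [0.0, 0.584, 0.812, -0.0]
contact_force: [0.8, -0.8, -0.5]
width: 0.0851
```

Call:
servo_tool:
  increments:
    - {"slide": [0, 0, 0], "spin": 0}
    - {"slide": [0, 0, 0], "spin": 0}
    - {"slide": [0, 0, 0], "spin": 0}
    - {"slide": [0, 0, 0], "spin": 0}
    - {"slide": [0, 0, 0], "spin": 0}

```text
clock: 42.4
position: [0.4576, -0.2771, 0.1197]
ee_rot: [0.0, 0.583, 0.812, 0.0]
contact_force: [-0.3, -0.6, -0.7]
width: 0.0854
```

```bash
python3 -c "
from h import *
st,im=snap('side','d33');cv2.imwrite('pics/d33z.png',cv2.resize(im[170:340,215:475],None,fx=3,fy=3,interpolation=cv2.INTER_CUBIC))
st,im=snap('scene','s33');cv2.imwrite('pics/s33z.png',cv2.resize(im[165:345,270:450],None,fx=3.3,fy=3.3,interpolation=cv2.INTER_CUBIC))
"
```

```text
42.4 [ 0.4576 -0.2771  0.1197] x-dir 108.61 F [-0.3 -0.6 -0.7] w 0.0854 q6 -1.0
42.45 [ 0.4574 -0.2771  0.1197] x-dir 108.6 F [ 0.8 -0.4  1.1] w 0.0855 q6 -1.0
```

View pics/d33z.png

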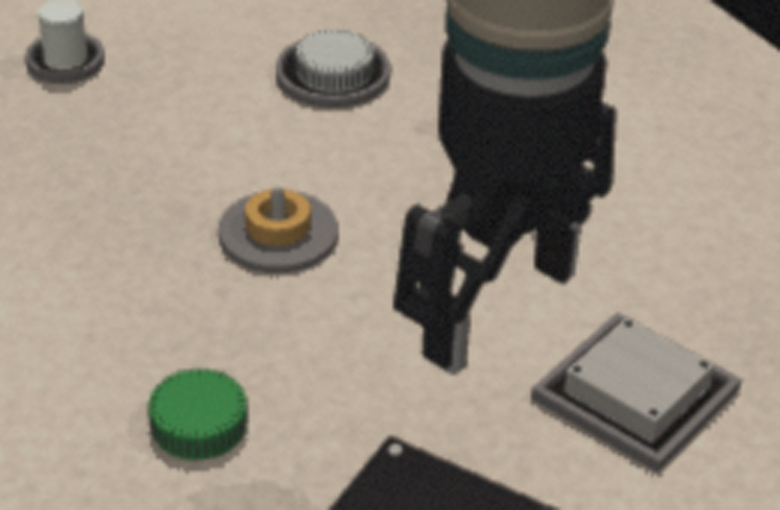

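View pics/s33z.png

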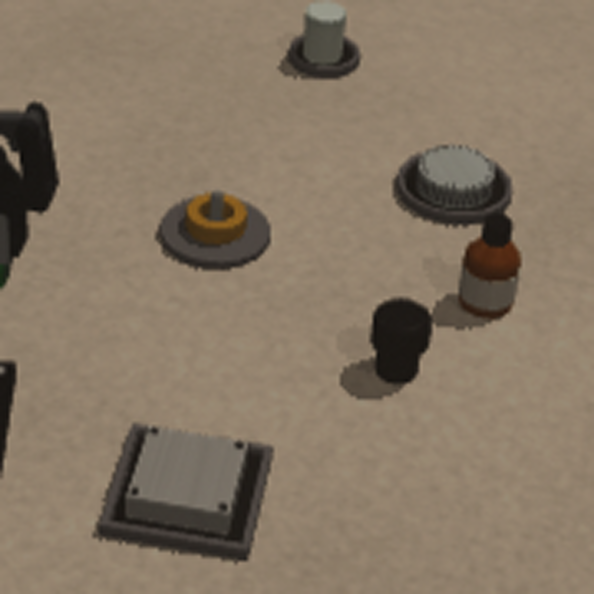

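All four parts lie flat in their holders, in side view: pot (65,40), disc (333,60), ring (278,215), plate (640,375). The eyepiece and bottle stand where they were, and the gripper is clear. Handing in.

```bash
python3 -c "
from rig import manip
print(manip.sign_off())"
```

```text
the job is handed in; nothing more can be done
None
```

The mount is taken apart, with each part let go in its own holder. I took the parts from the top down: diffuser pot into the small dish, clamp ring over the post, dial disc into the large dish, base plate into the square tray. I handed the job in at about 42.5 s of the 112 s allowed.

- **First grasp missed:** the fingers closed just above the pot because the real fingertips sit about 40 mm short of the reported TCP. I measured this by touching a clear patch of bench with the fingers shut, up to about 25 N on the wrist. After correcting for it, every grasp worked first time.
- **Seating:** each part made contact within 0.5 mm of the height worked out for lying flat in its holder. The highest wrist force during placing was about 13 N.
- **Final pictures:** the scene and side views show all four parts flat, upright and free. The eyepiece and bottle look untouched, and the gripper is clear of everything.
- **Disagreements:** the camera estimates of the holder centres differed by up to about 9 mm (post), and by about 7 mm for the small dish. I relied mostly on the wrist camera, and every part went in without touching a rim.

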